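Load the four-station collet fixture with square bars

ROBOT

A 7-joint arm with a two-finger parallel gripper is mounted at the origin on the work surface. World frame = base frame: x ahead of the robot, y to its left, z up, the work surface at z = 0. Lengths are in m, angles in rad, forces in N, time in s.
With the tool pointing down it reaches from about 0.4 to 0.85 m from the base axis. Payload 10.4 kg.
Tool frame: the origin (TCP) lies on the mounting face of the last link; the fingertips stand 173 mm ahead of it and the grasp point (between the pads) lies 155 mm ahead of it (manip.tip_extent is the distance from the TCP to the fingertips, in m); z points along the fingers, y is the line along which they close (so a half turn about z gives the same grasp; the last joint's range is limited). The gripper opens to 85 mm and grips with 20 to 120 N. Pads are 22 mm wide; open, the fingers measure 114 mm over their backs; the gripper's body (76 mm by 85 mm) begins 54 mm behind the grasp point. The pads swing forward as they close: fully open they stand 13 mm farther back than shut.
Start: joints at [-1.14, 0.332, -0.065, 1.46, 0.022, 1.35, -0.088], TCP at [0.274, 0.562, 0.405] pointing down, gripper open.
Joint ranges: [-2.6, 2.6], [-0.5, 2.12], [-1.47, 1.34], [0.16, 2.42], [-1.27, 4.41], [0.06, 2.06], [-2.6, 2.6]. Speed limits (rad/s): [2.22, 2.22, 2.79, 2.79, 3.14, 3.14, 3.14].

INTERFACE

Orientations are given as a unit quaternion [x, y, z, w].
In Python, from workcell import manip gives the robot as it stands.
- The arm moves only by the tool move_arm, never from a script. Its argument "plan" is one flat list of numbers, 7 for each row, row after row: the turn, a rotation vector about the tool's x, y, z in rad, then the shift along the tool's x, y, z in m, then the finger opening in m, from 0 to 0.0854. In form: [ax, ay, az, dx, dy, dz, gripper, ax, ay, az, dx, dy, dz, gripper, ...]. A call has 1 to 12 rows; each row is the pose to reach, as a shift and turn from the pose commanded when the call began, along the tool's axes at that moment; what a row does not reach only later rows make up. A row lasts 1/8 s, in which the tool goes at most 62.5 mm and 10.7 degrees, less where a joint would pass 70% of its speed; a pose out of reach is approached as far as the arm can. A call with a gripper value outside its range is refused whole. The fingers move at their own pace and stop on an object; "squeeze" is the grip in N (left out, the last holds). Time passes only in rows, so rows that repeat a pose let the fingers close. It gives the time, the measured TCP pose, the force, the opening and the grip force at its end, in the units of the state.
- manip.get_obs(): the state, without advancing time (a new reading comes with each control period).
- manip.camera(name): name is "scene" or "top"; returns a dict with "color" (420x560x3 uint8, red, green, blue), "fx", "fy", "cx", "cy" (pixels), "cam_to_world" (4x4, takes a point from camera to world coordinates). Camera axes: x right, y down, z forward; pixel columns grow to the right and rows downward; lengths in m; the calibration is good to about 2 mm. A picture is of the moment at which its call begins. There is no depth.
- manip.hand_in(): hands the job in; it is judged then, once.
Trained networks look in a picture, given as the dict that the camera call returned (one of the last four; its "shot" number tells which), for a name from the list of things; names that differ only in an ending like _2 or _b are one class to them, and where a whole thing is asked for, a point or a joint stands for the part that bears it (a point fixed in the world has none). Each returns a list of dicts, best first, with "conf" (0 to 1); they miss things now and then, are a little off and sometimes report something else, mostly with a low value. They report only what shows in the picture. A call takes as long as a camera call. They do not tell look-alikes from the thing itself.
- manip.look_for(picture, label): "position" ([x, y, z] in m, in the coordinates of the camera as it stood for that picture, good to about 4 mm: the middle of the surface that is visible of it).
- manip.silhouettes(picture, label): "pixels" (420x560 bool, what is visible of it).
- manip.tip_of(picture, label): "position" ([x, y, z] in m, in the coordinates of the camera as it stood for that picture, good to about 4 mm: a listed point, or the origin of a listed thing).
The state is a dict: "clock": time; "joint_pos": joint angles; "joint_velocities": joint speeds; "tau": joint torques, N m; "position": TCP position; "ee_rot": TCP orientation; "ft_force": force on the tool from outside, world axes, zero at the start; "torque": the same for the moment, N m; "grip_width": opening from 0.0 (shut) to 1.0 (fully open); "grasp_force": force on a finger pad.
Only numpy, scipy, OpenCV 4.12 (cv2) and the standard library are available. Lean on these libraries where they do the work, as an engineer would, in place of code of your own. Each camera call takes 0.05 s, during which the arm holds its last target. There are 200 camera calls.

TASK

Get the blue collet fixture ready for work: first pull its sprung stop slide out by the knob until it comes up against its stop, then feed every square bar on the bench into a collet of its own, any collet, right up to the depth stop, while the lever is still open. With all bars home, press the closing lever fully down, and last lift the keeper staple out of its wooden block and drop it over the lever so that both legs go fully home in the two bracket holes. Leave the bottle, pen pot, knife and file where they are.

Things in the scene. Friction and masses are not known exactly. Their poses are not given: they have to be found in the camera images.
- fixture: Blue collet fixture fixed to the bench, 150 x 240 x 98 mm (x, y, z). Origin on the bench; the block spans x -50 (front face with four collet mouths, towards the robot) to +100, y -120 to +120 mm. z up, +x is the feed direction. Before each collet a rest tongue, 12 mm wide, 45 mm long, level with the bore floor (49 mm up), 10 mm thick, juts out under the bar. One lever closes all four collets.
- collet1 (a point): In collet 1 of 4 (fixture y -90 mm), the point where a bar's centre lies when the bar is home: 10 mm behind the front face (the mouth), 57 mm above the bench; axes as the fixture's. The bore is level, 22 mm wide, 22 mm high: floor 8 mm below this point, ceiling 14 mm above it (lever open). With the slide out, the stop is 80 mm behind the mouth: 60 mm of a bar at the stop stands out.
- collet2 (a point): In collet 2 of 4 (fixture y -30 mm), the point where a bar's centre lies when the bar is home: 10 mm behind the front face (the mouth), 57 mm above the bench; axes as the fixture's. The bore is level, 22 mm wide, 22 mm high: floor 8 mm below this point, ceiling 14 mm above it (lever open). With the slide out, the stop is 80 mm behind the mouth: 60 mm of a bar at the stop stands out.
- collet3 (a point): In collet 3 of 4 (fixture y 30 mm), the point where a bar's centre lies when the bar is home: 10 mm behind the front face (the mouth), 57 mm above the bench; axes as the fixture's. The bore is level, 22 mm wide, 22 mm high: floor 8 mm below this point, ceiling 14 mm above it (lever open). With the slide out, the stop is 80 mm behind the mouth: 60 mm of a bar at the stop stands out.
- collet4 (a point): In collet 4 of 4 (fixture y 90 mm), the point where a bar's centre lies when the bar is home: 10 mm behind the front face (the mouth), 57 mm above the bench; axes as the fixture's. The bore is level, 22 mm wide, 22 mm high: floor 8 mm below this point, ceiling 14 mm above it (lever open). With the slide out, the stop is 80 mm behind the mouth: 60 mm of a bar at the stop stands out.
- slide (a joint): Travel (m) of the sprung stop slide along the fixture's +y: 0 is in, 0.030 is out at its stop. Only when it is out do its stop fingers stand behind the bores; with it in, a bar runs about 50 mm too deep. A pull of about 6 to 8 N moves it; a friction brake holds it wherever it is left, against its spring.
- slide_knob (a point): Centre of the top of the slide's knob, an upright black cylinder, diameter 22 mm, 46 mm tall (top 115 mm above the bench), beyond the +y side of the fixture, its near side 39 mm clear of the block. A flat steel arm, top 79 mm above the bench, joins its foot from the +x side. Pull it along the fixture's +y.
- lever (a joint): Angle (rad) of the closing lever: 0 is fully open (arm 0.9 rad above level), 0.9 is fully closed (arm level, pointing to the fixture's -y). It stays where it is left; about 4 N down on the ball moves it. From open to closed a jaw in every bore comes down 6.3 mm and clamps the bars; with it closed no bar can go in.
- lever_ball (a point): Centre of the black ball, diameter 36 mm, on the end of the lever's 14 mm round arm, 140 mm from the pivot. The pivot lies at x -10, y -130, z 88 mm of the fixture and the arm swings in the fixture's y-z plane.
- bar1: Loose square aluminium bar, 16 x 16 mm, 140 mm long, about 95 g; origin at its centre, x along its length. Lies on the bench at the start (centre 8 mm up). All bars are alike and either end may go in; of the four, two to four are there.
- bar2: Loose square aluminium bar, 16 x 16 mm, 140 mm long, about 95 g; origin at its centre, x along its length. Lies on the bench at the start (centre 8 mm up). All bars are alike and either end may go in; of the four, two to four are there.
- bar3: Loose square aluminium bar, 16 x 16 mm, 140 mm long, about 95 g; origin at its centre, x along its length. Lies on the bench at the start (centre 8 mm up). All bars are alike and either end may go in; of the four, two to four are there.
- bar4: Loose square aluminium bar, 16 x 16 mm, 140 mm long, about 95 g; origin at its centre, x along its length. Lies on the bench at the start (centre 8 mm up). All bars are alike and either end may go in; of the four, two to four are there.
- keeper: Steel upside-down U. Two legs 50 mm apart along x: 8 mm round for the lowest 25 mm, then 16 mm (shoulder) up to the crown (75 to 87 mm up). On it a grip tab, 34 mm wide (x), 12 thick (y), up to 121 mm. Origin midway between the leg tips, z up. At first it stands in the wooden block, tips 5 mm over the bench. Home, its shoulders rest on the bracket plate, origin 25 mm below the plate's top.
- bracket (a point): Midway between the two 12 mm round holes of the keeper bracket, on the top face of its steel plate, 55 mm above the bench, under the closed lever. The holes lie 25 mm to either side along the fixture's x and are 27 mm deep. The closed lever's arm passes over this point, between the holes, its axis 33 mm above it.
- park: Wooden parking block 100 x 50 x 30 mm (x, y, z), fixed on the bench, with two 12 mm holes 50 mm apart along its x in which the keeper stands; origin at the centre of its underside.
- bottle: Bystander: amber bottle, 52 mm diameter, 130 mm tall; origin under its centre.
- penpot: Bystander: grey pot with pens, 76 mm diameter, 95 mm tall, 150 mm with the pens; origin under its centre.
- knife: Bystander: closed pocket knife with wooden scales, 115 x 20 x 14 mm, lying on the bench along its x; origin under its centre.
- file: Bystander: file with wooden handle, 240 mm long, 20 mm high, lying on the bench along its x; origin at the bench below its middle.
Mind the look-alikes: they are no part of the job. Leave any pink or purple look-alike of the bar4 alone.

How it is judged:
On the way, in this order (a step that is already met when the one before it is completed fails the run):
1. the stop slide is pulled out to its stop (value of joint slide above 0.026 m), for 0.2 s.
2. with the slide out and the lever still open, every bar is in a collet, up to the stop (value of joint slide above 0.026 m and value of joint lever below 0.35 rad and (distance between bar1 and collet1 below 0.008 m or distance between bar1 and collet2 below 0.008 m or distance between bar1 and collet3 below 0.008 m or distance between bar1 and collet4 below 0.008 m) and angle between the x axis of each of bar1, bar2, bar3, bar4 and the x axis of fixture, either way round below 0.15 rad and (distance between bar2 and collet1 below 0.008 m or distance between bar2 and collet2 below 0.008 m or distance between bar2 and collet3 below 0.008 m or distance between bar2 and collet4 below 0.008 m) and (distance between bar3 and collet1 below 0.008 m or distance between bar3 and collet2 below 0.008 m or distance between bar3 and collet3 below 0.008 m or distance between bar3 and collet4 below 0.008 m) and (distance between bar4 and collet1 below 0.008 m or distance between bar4 and collet2 below 0.008 m or distance between bar4 and collet3 below 0.008 m or distance between bar4 and collet4 below 0.008 m)), for 0.2 s.
3. the lever is pressed fully down with every bar home (value of joint slide above 0.026 m and value of joint lever above 0.82 rad and (distance between bar1 and collet1 below 0.008 m or distance between bar1 and collet2 below 0.008 m or distance between bar1 and collet3 below 0.008 m or distance between bar1 and collet4 below 0.008 m) and angle between the x axis of each of bar1, bar2, bar3, bar4 and the x axis of fixture, either way round below 0.15 rad and (distance between bar2 and collet1 below 0.008 m or distance between bar2 and collet2 below 0.008 m or distance between bar2 and collet3 below 0.008 m or distance between bar2 and collet4 below 0.008 m) and (distance between bar3 and collet1 below 0.008 m or distance between bar3 and collet2 below 0.008 m or distance between bar3 and collet3 below 0.008 m or distance between bar3 and collet4 below 0.008 m) and (distance between bar4 and collet1 below 0.008 m or distance between bar4 and collet2 below 0.008 m or distance between bar4 and collet3 below 0.008 m or distance between bar4 and collet4 below 0.008 m)), for 0.2 s.
4. the keeper stands over the lever, both legs home in the bracket (value of joint lever above 0.82 rad and horizontal distance between keeper and bracket below 0.006 m and z of keeper in the frame of bracket below -0.021 m and angle between keeper's own z axis and vertical below 0.1 rad and angle between the x axis of keeper and the x axis of fixture, either way round below 0.2 rad), for 0.2 s.
At the end, for the whole second after the job is handed in: Slide out (over 26 mm), lever down (over 0.82 rad), every bar in a collet, centre within 8 mm of its home point there, along the bore to 0.15 rad; keeper upright, origin 21 mm or more below the plate top, within 6 mm of the holes' middle, 0.2 rad; all at rest (all of step 4 and value of joint slide above 0.026 m and (distance between bar1 and collet1 below 0.008 m or distance between bar1 and collet2 below 0.008 m or distance between bar1 and collet3 below 0.008 m or distance between bar1 and collet4 below 0.008 m) and angle between the x axis of each of bar1, bar2, bar3, bar4 and the x axis of fixture, either way round below 0.15 rad and (distance between bar2 and collet1 below 0.008 m or distance between bar2 and collet2 below 0.008 m or distance between bar2 and collet3 below 0.008 m or distance between bar2 and collet4 below 0.008 m) and (distance between bar3 and collet1 below 0.008 m or distance between bar3 and collet2 below 0.008 m or distance between bar3 and collet3 below 0.008 m or distance between bar3 and collet4 below 0.008 m) and (distance between bar4 and collet1 below 0.008 m or distance between bar4 and collet2 below 0.008 m or distance between bar4 and collet3 below 0.008 m or distance between bar4 and collet4 below 0.008 m) and linear speed of each of keeper, bar1, bar2, bar3, bar4 below 0.02 m/s); the robot touches nothing.
It fails at once if the bottle is shifted by more than 40 mm or tipped over (distance of bottle from where it was at the start of the episode above 0.04 m or angle between bottle's own z axis and vertical above 0.5 rad).
It fails at once if the penpot is shifted by more than 40 mm or tipped over (distance of penpot from where it was at the start of the episode above 0.04 m or angle between penpot's own z axis and vertical above 0.5 rad).
It fails at once if the knife is shifted by more than 40 mm or tipped over (distance of knife from where it was at the start of the episode above 0.04 m or angle between knife's own z axis and vertical above 0.5 rad).
It fails at once if the file is shifted by more than 40 mm or tipped over (distance of file from where it was at the start of the episode above 0.04 m or angle between file's own z axis and vertical above 0.5 rad).
Of bar1, bar2, bar3, bar4 only 2 to 4 are there at a start; the rules pass over those that are not, and their reading is None.
At some moment in a run one of bar1, bar2, bar3, bar4 may be knocked a few centimetres aside while the robot is not near it.
It also fails if it takes over 210 s, if anything falls off the work surface, if the arm or the gripper's body presses on something with over 40 N, if the wrist force passes 120 N, or if a joint passes its speed limit or range.

## Working session

There is one attempt and no reset: what is moved stays moved. The work goes in short steps, Python scripts to look and compute and a tool call to move; the robot and the scene stay as the last step left them, time stands still between calls to the robot, and variables do not carry over. Pictures are saved under pics/ and viewed, at most 14 in all, crops included, and the job is handed in when it is done.

Besides the shell and the picture viewer there is one more tool, called after "Request:" as name(argument=value, ...), one argument or row to a line, values as JSON. move_arm: Moves the arm, as the interface text tells. Its arguments: {"type":"object","properties":{"plan":{"type":"array","items":{"type":"number"}},"squeeze":{"type":"number"}},"required":["plan"]}

```bash
mkdir -p pics; ls
cat > h.py <<'E'
import numpy as np, cv2
from workcell import manip
from scipy.spatial.transform import Rotation as R
def w(p,pos): 
    return (np.array(p['cam_to_world'])@np.r_[pos,1])[:3]
def save(p,n): cv2.imwrite('pics/'+n,p['color'][:,:,::-1])
def find(p,l,f='tip_of'):
    return [(round(d['conf'],2),w(p,d['position']).round(4).tolist()) for d in getattr(manip,f)(p,l)]
def pix(p,X):
    c=np.linalg.inv(p['cam_to_world'])@np.r_[X,1]
    return (p['fx']*c[0]/c[2]+p['cx'],p['fy']*c[1]/c[2]+p['cy'])
def onplane(p,u,v,z):
    T=np.array(p['cam_to_world']);d=T[:3,:3]@np.array([(u-p['cx'])/p['fx'],(v-p['cy'])/p['fy'],1]);o=T[:3,3]
    return o+d*(z-o[2])/d[2]
E
python3 - <<'E'
from h import *
for n in('top','scene'):
    p=manip.camera(n);save(p,n+'0.png');print(n,np.array(p['cam_to_world']).round(3).tolist(),p['fx'])
    for l in ['fixture','slide_knob','lever_ball','bracket','collet1','collet2','collet3','collet4','bar1','keeper','park','bottle','penpot','knife','file']:
        print(l,find(p,l))
print(manip.get_obs())
E
```

```text
pics
top [[-0.009, -0.993, 0.12, 0.367], [-1.0, 0.012, 0.025, 0.067], [-0.026, -0.12, -0.992, 1.248], [0.0, 0.0, 0.0, 1.0]] 416.54410463285836
fixture [(0.74, [0.611, 0.0626, -0.001])]
slide_knob [(0.74, [0.5978, 0.2358, 0.116])]
lever_ball [(0.81, [0.5998, -0.1515, 0.1966]), (0.41, [0.4481, 0.2319, 0.0074])]
bracket [(0.6, [0.5959, -0.1348, 0.0568])]
collet1 [(0.96, [0.5723, -0.0255, 0.0603]), (0.84, [0.5714, 0.0388, 0.053]), (0.58, [0.5727, 0.0938, 0.058])]
collet2 [(0.96, [0.5723, -0.0255, 0.0603]), (0.84, [0.5714, 0.0388, 0.053]), (0.58, [0.5727, 0.0938, 0.058])]
collet3 [(0.96, [0.5723, -0.0255, 0.0603]), (0.84, [0.5714, 0.0388, 0.053]), (0.58, [0.5727, 0.0938, 0.058])]
collet4 [(0.96, [0.5723, -0.0255, 0.0603]), (0.84, [0.5714, 0.0388, 0.053]), (0.58, [0.5727, 0.0938, 0.058])]
bar1 [(0.76, [0.4163, 0.5026, 0.0083]), (0.65, [0.4491, 0.2337, 0.0081]), (0.63, [0.4656, 0.3322, 0.0092]), (0.59, [0.4174, -0.2706, 0.0089]), (0.56, [0.2904, 0.3738, 0.0053]), (0.55, [0.4105, -0.1596, 0.0074]), (0.55, [0.6325, 0.5791, 0.0073]), (0.42, [0.4846, -0.3807, 0.0054])]
keeper [(0.76, [0.486, -0
[... 2077 characters left out ...]
936,  0.33219607, -0.06469766,  1.46009412,  0.02161917,
        1.34985849, -0.08851729]), 'joint_velocities': array([-2.16763290e-03, -6.68767639e-05,  8.58353419e-05, -3.14488224e-04,
       -5.43624500e-04,  1.43022802e-03,  8.77177634e-04]), 'tau': array([-2.04738162e-04, -6.25239444e+01,  4.87899827e-02, -3.91802323e+01,
        1.64296880e-02,  2.09026548e-03,  1.68742230e-05]), 'position': array([0.27398465, 0.56176091, 0.40474279]), 'ee_rot': array([2.24962526e-01, 9.74367414e-01, 6.82791677e-05, 1.36521157e-05]), 'ft_force': array([ 0.97748769,  0.20052017, -0.96630832]), 'torque': array([ 0.02736667, -0.01711152,  0.02223301]), 'grasp_force': 0.0, 'grip_width': 0.9997080734601488}
```

View pics/top0.png

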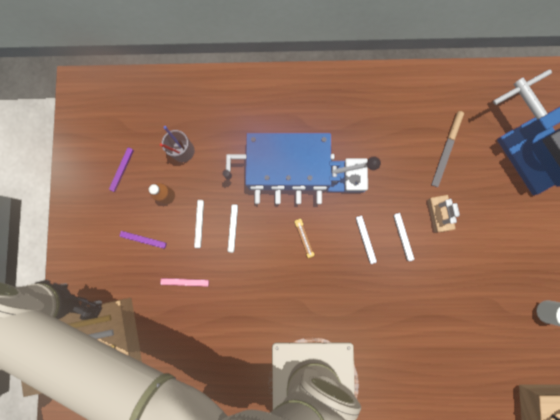

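View pics/scene0.png

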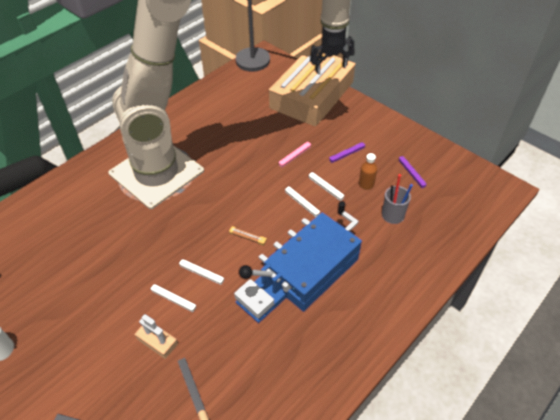

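Wanted: 4 silvery-white bars, top-view pixels (199,223), (233,228), (366,239), (404,236). Look-alikes: pink at (184,282), purple at (142,240) and (121,169). The knife is at (305,238). The ball at (373,163) could be taken for the knob at (227,175). The keeper stands in its block at (443,212). I choose the four white bars and the knob at (227,175), then check them in one crop.

Run:
```python
from h import *
p=manip.camera('top')
def rect(l,z):
    for d in manip.silhouettes(p,l):
        m=d['pixels'].astype(np.uint8)
        v,u=np.nonzero(m)
        if len(u)<30: continue
        P=np.array([onplane(p,a,b,z)[:2] for a,b in zip(u,v)]);c=P.mean(0)
        r=cv2.minAreaRect((P*1000).astype(np.float32))
        e=np.linalg.svd(P-c,full_matrices=False)[2][0]
        print(l,round(d['conf'],2),'pix',u.mean().round(),v.mean().round(),c.round(4),'ang',np.degrees(np.arctan2(e[1],e[0])).round(1),'rect',np.round(r[0]+r[1]+(r[2],),1),p['color'][v,u].mean(0).round())
rect('bar1',.016);rect('fixture',.098);rect('park',.03);rect('keeper',.121);rect('slide_knob',.115)
c=p['color'][120:290,180:480]
cv2.imwrite('pics/crop1.png',cv2.resize(c,(800,453),interpolation=cv2.INTER_CUBIC)[:,:,::-1])
```

```text
bar1 0.87 pix 365.0 238.0 [ 0.414  -0.1601] ang -164.5 rect [ 412.9 -162.1  141.5   28.    17.1] [232. 228. 228.]
bar1 0.75 pix 185.0 281.0 [0.2935 0.3707] ang -93.8 rect [293.4 370.8 148.   20.9  86.7] [240. 173. 191.]
bar1 0.73 pix 403.0 236.0 [ 0.4193 -0.2706] ang -165.0 rect [ 418.8 -270.9  138.9   20.6   15.5] [240. 239. 239.]
bar1 0.71 pix 122.0 168.0 [0.6342 0.5708] ang 157.6 rect [633.6 570.7  25.7 144.   67.4] [153.  92. 155.]
bar1 0.64 pix 145.0 240.0 [0.4168 0.492 ] ang -105.6 rect [417.1 495.9 144.8  22.1  75.2] [166. 100. 173.]
bar1 0.62 pix 199.0 224.0 [0.4619 0.3318] ang 177.3 rect [463.9 331.9  18.7 134.7  87.5] [242. 240. 237.]
bar1 0.48 pix 233.0 228.0 [0.4501 0.2311] ang 174.9 rect [449.5 231.4  17.8 137.5  84.7] [245. 244. 241.]
bar1 0.34 pix 304.0 239.0 [0.4152 0.0185] ang -162.2 rect [416.8  18.9 117.   24.2  17.6] [207. 171. 135.]
fixture 0.69 pix 446.0 151.0 [ 0.6517 -0.3785] ang 157.7 rect [ 660.7 -382.2   19.6  225.3   68.1] [159. 144. 132.]
fixture 0.64 pix 299.0 165.0 [0.6192 0.0346] ang -97.0 rect [612.9  27.5 445.8 202.6  88.3] [124. 143. 180.]
fixture 0.6 pix 439.0 213.0 [ 0.4772 -0.3473] ang -172.0 rect [ 478.  -351.9   96.    56.3    8.6] [178. 149. 119.]
park 0.65 pix 439.0 213.0 [ 0.4843 -0.373 ] ang -173.2 rect [ 486.2 -378.4  102.9   60.7    8.2] [181. 152. 121.]
keeper 0.58 pix 450.0 211.0 [ 0.4807 -0.3694] ang -174.2 rect [ 480.6 -368.1   62.7   45.6    9.2] [172. 166. 162.]
slide_knob 0.65 pix 239.0 163.0 [0.6245 0.2008] ang -84.9 rect [613.   91.1 302.3  68.   89.1] [179. 172. 172.]
```

View pics/crop1.png

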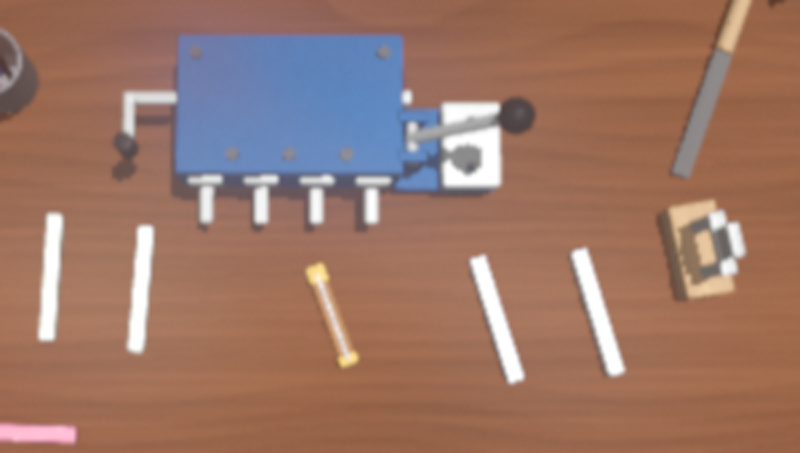

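The crop shows the four silvery bars at crop pixels (50,277), (140,288), (497,320) and (598,313), the black knob at (125,145), and the ball over the white bracket plate at (517,115).

```bash
cat >> h.py <<'E'
def go(x,y,z,yaw=0.):
    """row to bring TCP to x,y,z, tool down with tool y at world angle 90deg+yaw (mod 180)"""
    o=manip.get_obs();q=R.from_quat(o['ee_rot']);best=None
    for k in(0,np.pi):
        a=yaw+k; y_=np.array([-np.sin(a),np.cos(a),0]);z_=np.array([0,0,-1.]);x_=np.cross(y_,z_)
        t=R.from_matrix(np.c_[x_,y_,z_]);rv=(q.inv()*t).as_rotvec()
        if best is None or np.linalg.norm(rv)<np.linalg.norm(best): best=rv
    d=q.inv().apply(np.array([x,y,z])-o['position'])
    print('row',best.round(3).tolist(),d.round(4).tolist(),'rows>=',int(np.ceil(max(np.linalg.norm(d)/.0625,np.linalg.norm(best)/.186))))
def st():
    o=manip.get_obs();q=R.from_quat(o['ee_rot']).as_matrix()
    print('t',o['clock'],'pos',o['position'].round(4),'tx',q[:,0].round(3),'ty',q[:,1].round(3),'j',o['joint_pos'].round(2),'F',o['ft_force'].round(1),'w',round(o['grip_width']*85.4,1),'gf',round(o['grasp_force'],1))
E
python3 - <<'E'
from h import *
p=manip.camera('top')
h=cv2.cvtColor(p['color'],cv2.COLOR_RGB2HSV)
m=((h[...,0]>100)&(h[...,0]<125)&(h[...,1]>120)&(h[...,2]>90)).astype(np.uint8)
m[:, :240]=0;m[:,334:]=0;m[:120]=0;m[215:]=0
n,L,s,c=cv2.connectedComponentsWithStats(m);i=1+np.argmax(s[1:,4]);v,u=np.nonzero(L==i)
P=np.array([onplane(p,a,b,.098)[:2] for a,b in zip(u,v)])
for zz in [0]:
  # edges: far edge per column, left edge per row
  cols=range(255,325);far=np.array([[a,np.nonzero(L[:,a]==i)[0].min()-.5] for a in cols])
  F=np.array([onplane(p,a,b,.098)[:2] for a,b in far]);k=np.polyfit(F[:,1],F[:,0],1);print('far edge x=',k, 'at y.06',np.polyval(k,.06))
  rows=range(140,180)
  for nm,f in(('left',lambda r:np.nonzero(L[r]==i)[0].min()-.5),('right',lambda r:np.nonzero(L[r]==i)[0].max()+.5)):
    G=np.array([onplane(p,f(r),r,.098)[:2] for r in rows]);k=np.polyfit(G[:,0],G[:,1],1);print(nm,k,np.polyval(k,.63))
print(cv2.minAreaRect((P*1000).astype(np.float32)))
go(.5965,.2375,.40);go(.5965,.2375,.263)
E
```

```text
Traceback (most recent call last):
ValueError: zero-size array to reduction operation minimum which has no identity
```

Run:
```python
from h import *
p=manip.camera('top')
h=cv2.cvtColor(p['color'],cv2.COLOR_RGB2HSV);print(h[160,270],h[140,300])
m=((h[...,0]>98)&(h[...,0]<125)&(h[...,1]>90)).astype(np.uint8)
m[:, :240]=0;m[:,338:]=0;m[:120]=0;m[215:]=0
m=cv2.morphologyEx(m,cv2.MORPH_CLOSE,np.ones((5,5)))
n,L,s,c=cv2.connectedComponentsWithStats(m);i=1+np.argmax(s[1:,4]);print(s[i])
far=np.array([[a,np.nonzero(L[:,a]==i)[0].min()-.5] for a in range(255,322)])
F=np.array([onplane(p,a,b,.098)[:2] for a,b in far]);k=np.polyfit(F[:,1],F[:,0],1);print('far',k,np.polyval(k,.06))
for nm,f in(('left',lambda r:np.nonzero(L[r]==i)[0].min()-.5),('right',lambda r:np.nonzero(L[r]==i)[0].max()+.5)):
    G=np.array([onplane(p,f(r),r,.098)[:2] for r in range(138,152)]);k=np.polyfit(G[:,0],G[:,1],1);print(nm,k,np.polyval(k,.65))
go(.5965,.2375,.40);go(.5965,.2375,.263)
```

```text
[110 103 181] [108 125 185]
[ 246  134   92   57 4241]
far [-0.02046626  0.71026775] 0.7090397792884537
left [-0.2310048   0.31416494] 0.16401181418648844
right [ 0.07166937 -0.103628  ] -0.057042913635985175
row [0.0, -0.0, -0.454] [-0.432, -0.1501, 0.0047] rows>= 8
row [0.0, -0.0, -0.454] [-0.432, -0.1501, 0.1417] rows>= 8
```

Request:
move_arm(
  plan=[0, 0, -0.454, -0.432, -0.15, 0.005, 0.05, 0, 0, -0.454, -0.432, -0.15, 0.005, 0.05, 0, 0, -0.454, -0.432, -0.15, 0.005, 0.05, 0, 0, -0.454, -0.432, -0.15, 0.005, 0.05, 0, 0, -0.454, -0.432, -0.15, 0.005, 0.05, 0, 0, -0.454, -0.432, -0.15, 0.005, 0.05, 0, 0, -0.454, -0.432, -0.15, 0.005, 0.05, 0, 0, -0.454, -0.432, -0.15, 0.005, 0.05, 0, 0, -0.454, -0.432, -0.15, 0.005, 0.05, 0, 0, -0.454, -0.432, -0.15, 0.08, 0.05, 0, 0, -0.454, -0.432, -0.15, 0.08, 0.05, 0, 0, -0.454, -0.432, -0.15, 0.08, 0.05],
  squeeze=40,
)

```text
clock: 3.5
position: [0.596, 0.2385, 0.325]
ee_rot: [-0.001, 1.0, -0.0, -0.001]
ft_force: [0.4, 0.5, 1.2]
grip_width: 0.586
grasp_force: 0.0
```

Run:
```python
from h import *
st();p=manip.camera('scene')
print(find(p,'slide_knob'));T=[onplane(p,0,0,0)]
u,v=map(int,pix(p,[.5965,.2375,.115]));print(u,v)
c=p['color'][max(0,v-90):v+90,max(0,u-120):u+120];cv2.imwrite('pics/c2.png',cv2.resize(c,(720,540))[:,:,::-1])
q=manip.camera('top');print(find(q,'slide_knob'))
go(.5965,.2375,.263)
```

```text
t 3.5 pos [0.596  0.2385 0.325 ] tx [-1.    -0.001  0.001] ty [-0.001  1.    -0.   ] j [-0.54  0.42  0.12  1.52 -0.05  1.21  1.16] F [0.4 0.5 1.2] w 50.0 gf 0.0
[(0.78, [0.5928, 0.2405, 0.114]), (0.63, [0.5782, 0.1589, 0.054])]
341 202
[(0.68, [0.5505, 0.4357, -0.0015])]
row [0.002, 0.003, 0.0] [0.0006, -0.0006, 0.064] rows>= 2
```

View pics/c2.png

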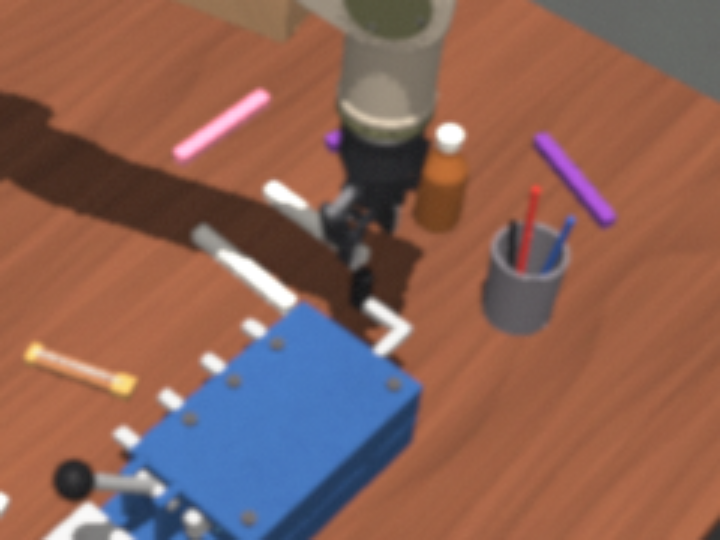

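The crop shows the fingers right above the black knob (360,285), so I descend, grip and pull.

Request:
move_arm(
  plan=[0, 0, 0, 0, 0, 0.03, 0.05, 0, 0, 0, 0, 0, 0.06, 0.05, 0, 0, 0, 0, 0, 0.06, 0.05, 0, 0, 0, 0, 0, 0.06, 0.0, 0, 0, 0, 0, 0, 0.06, 0.0, 0, 0, 0, 0, 0, 0.06, 0.0, 0, 0, 0, 0, 0, 0.06, 0.0, 0, 0, 0, 0, 0.005, 0.06, 0.0, 0, 0, 0, 0, 0.01, 0.06, 0.0, 0, 0, 0, 0, 0.015, 0.06, 0.0, 0, 0, 0, 0, 0.02, 0.06, 0.0, 0, 0, 0, 0, 0.024, 0.06, 0.0],
  squeeze=40,
)

```text
clock: 5.2
position: [0.5975, 0.2599, 0.2669]
ee_rot: [0.001, 1.0, -0.001, 0.001]
ft_force: [-2.5, -8.2, 9.0]
grip_width: 0.241
grasp_force: 39.3
```

```bash
python3 -c "
from h import *
st()"
```

```text
t 5.2 pos [0.5975 0.2599 0.2669] tx [-1.     0.002 -0.003] ty [ 0.002  1.    -0.001] j [-0.56  0.49  0.11  1.55 -0.05  1.11  1.13] F [-2.5 -8.2  9. ] w 20.6 gf 39.3
```

Request:
move_arm(
  plan=[0, 0, 0, 0, 0.003, 0, 0, 0, 0, 0, 0, 0.006, 0, 0, 0, 0, 0, 0, 0.009, 0, 0, 0, 0, 0, 0, 0.011, 0, 0, 0, 0, 0, 0, 0.011, 0, 0],
)

```text
clock: 5.82
position: [0.5981, 0.2662, 0.2668]
ee_rot: [0.003, 1.0, -0.004, 0.0]
ft_force: [-8.9, -24.9, 18.6]
grip_width: 0.241
grasp_force: 40.5
```

Request:
move_arm(
  plan=[0, 0, 0, 0, 0, 0, 0, 0, 0, 0, 0, -0.005, 0, 0.05, 0, 0, 0, 0, -0.005, 0, 0.05, 0, 0, 0, 0, -0.005, 0, 0.05, 0, 0, 0, 0, -0.005, -0.06, 0.05, 0, 0, 0, 0, -0.005, -0.12, 0.05, 0, 0, 0, -0.1, -0.005, -0.13, 0.05, 0, 0, 0, -0.2, -0.005, -0.13, 0.05, 0, 0, 0, -0.2, -0.005, -0.13, 0.05],
)

```text
clock: 6.95
position: [0.7762, 0.2686, 0.3952]
ee_rot: [-0.0, 1.0, 0.0, 0.0]
ft_force: [1.0, 0.4, 0.4]
grip_width: 0.588
grasp_force: 0.0
```

Run:
```python
from h import *
st()
for n in('scene','top'):
    p=manip.camera(n)
    for l in('slide_knob','collet1','fixture'): print(n,l,find(p,l))
    for l in ('bar1',):
        for d in manip.silhouettes(p,l):
            v,u=np.nonzero(d['pixels']);rgb=p['color'][v,u].mean(0)
            P=np.array([onplane(p,a,b,.014)[:2] for a,b in zip(u,v)]);r=cv2.minAreaRect((P*1000).astype(np.float32))
            e=np.linalg.svd(P-P.mean(0),full_matrices=False)[2][0]
            print(round(d['conf'],2),np.round(r[0],1),np.round(r[1],1),np.degrees(np.arctan(e[1]/e[0])).round(1),rgb.round())
```

```text
t 6.95 pos [0.7762 0.2686 0.3952] tx [-1.    -0.001 -0.001] ty [-0.001  1.     0.001] j [-0.45  0.83  0.15  0.75 -0.11  1.57  1.22] F [1.  0.4 0.4] w 50.2 gf 0.0
scene slide_knob [(0.77, [0.5928, 0.2653, 0.1128])]
scene collet1 [(0.88, [0.5796, 0.1526, 0.0574]), (0.82, [0.5672, 0.0349, 0.0535]), (0.75, [0.5726, -0.024, 0.0533]), (0.63, [0.5742, 0.095, 0.0565]), (0.53, [0.6106, 0.0592, -0.0001])]
scene fixture [(0.95, [0.6147, 0.0598, 0.0008])]
0.86 [ 415.6 -166.4] [138.9  19.3] 15.2 [243. 241. 238.]
0.83 [466.  325.6] [ 25.5 147.4] -3.1 [195. 191. 186.]
0.8 [ 422.4 -277.2] [148.3  27. ] 14.3 [234. 227. 222.]
0.58 [422.2 494.1] [146.6  24.8] 75.4 [147.  76. 170.]
0.57 [295.1 364.6] [151.7  29.3] 88.1 [230. 153. 176.]
0.55 [452.2 225.6] [ 26.9 142.9] -5.5 [176. 169. 164.]
top slide_knob []
top collet1 [(0.97, [0.5754, 0.0933, 0.0585]), (0.95, [0.5708, -0.0246, 0.0569]), (0.73, [0.5695, 0.0366, 0.0508]), (0.57, [0.5751, 0.1536, 0.0558])]
top fixture [(0.6, [0.6115, 0.0619, 0.0016])]
0.82 [293.7 375.8] [133.7  16.7] 87.0 [239. 169. 189.]
0.77 [ 412.  -160.8] [139.2  18.7] 15.7 [236. 235. 236.]
0.69 [419.5  19.8] [111.9  20.4] 20.2 [206. 175. 140.]
0.62 [ 418.7 -270.9] [137.5  20.9] 14.5 [230. 229. 229.]
0.6 [419.  501.1] [137.3  15.5] 74.9 [161.  94. 180.]
0.59 [633.1 573.1] [ 23.  136.9] -22.5 [145.  85. 155.]
0.56 [465.6 333.4] [ 22.  143.7] -2.3 [198. 194. 188.]
```

Slide is out: the knob is about 28 mm on, and 25 N built up at the stop. Now bar at (.449,.232), bound for collet 4.

Run:
```python
from h import *
a=np.radians(-5.2);x,y=.449-.04*np.cos(a),.232-.04*np.sin(a);print(x,y)
go(x,y,.39,a);go(x,y,.178,a)
```

```text
0.4091646240553612 0.23562530320791122
row [0.001, 0.002, 0.091] [0.3648, -0.0327, 0.0062] rows>= 6
row [0.001, 0.002, 0.091] [0.3651, -0.033, 0.2182] rows>= 7
```

Request:
move_arm(
  plan=[0, 0, 0.091, 0.365, -0.033, 0.006, 0.06, 0, 0, 0.091, 0.365, -0.033, 0.006, 0.06, 0, 0, 0.091, 0.365, -0.033, 0.006, 0.06, 0, 0, 0.091, 0.365, -0.033, 0.006, 0.06, 0, 0, 0.091, 0.365, -0.033, 0.006, 0.06, 0, 0, 0.091, 0.365, -0.033, 0.006, 0.06, 0, 0, 0.091, 0.365, -0.033, 0.1, 0.06, 0, 0, 0.091, 0.365, -0.033, 0.17, 0.06, 0, 0, 0.091, 0.365, -0.033, 0.2, 0.06, 0, 0, 0.091, 0.365, -0.033, 0.218, 0.06, 0, 0, 0.091, 0.365, -0.033, 0.218, 0.06, 0, 0, 0.091, 0.365, -0.033, 0.218, 0.0],
  squeeze=30,
)

```text
clock: 8.95
position: [0.4102, 0.2356, 0.1784]
ee_rot: [0.046, 0.999, 0.001, 0.001]
ft_force: [1.2, 0.2, 0.4]
grip_width: 0.502
grasp_force: 0.0
```

Request:
move_arm(
  plan=[0, 0, 0, 0, 0, 0, 0, 0, 0, 0, 0, 0, 0, 0, 0, 0, 0, 0, 0, 0, 0, 0, 0, 0, 0, 0, 0, 0, 0, 0, 0, 0, 0, -0.03, 0, 0, 0, 0, 0, 0, -0.06, 0, 0, 0, 0, 0, 0, -0.06, 0],
)

```text
clock: 9.82
position: [0.4107, 0.2357, 0.2393]
ee_rot: [0.046, 0.999, 0.002, 0.002]
ft_force: [0.1, 0.4, -1.3]
grip_width: 0.179
grasp_force: 30.2
```

Run:
```python
from h import *
st();p=manip.camera('scene');print(find(p,'bar1'));q=manip.camera('top');print(find(q,'bar1'))
for l in manip.silhouettes(p,'bar1'):
    v,u=np.nonzero(l['pixels']);print(u.min(),u.max(),v.min(),v.max(),round(l['conf'],2))
c=p['color'][80:290,200:480];cv2.imwrite('pics/c3.png',cv2.resize(c,(800,600))[:,:,::-1])
X,Y=.5735,.1552
go(X-.04-.085,Y,.175+.054)
```

```text
t 9.825 pos [0.4107 0.2357 0.2393] tx [-0.996  0.092 -0.004] ty [0.092 0.996 0.004] j [-0.7   0.17  0.08  2.04 -0.02  0.93  0.88] F [ 0.1  0.4 -1.3] w 15.3 gf 30.2
[(0.9, [0.4078, -0.1628, 0.0093]), (0.79, [0.633, 0.5743, 0.0074]), (0.68, [0.4209, -0.2736, 0.011]), (0.61, [0.2927, 0.372, 0.0102]), (0.59, [0.4512, 0.2346, 0.0693]), (0.53, [0.4147, 0.4971, 0.0039])]
[(0.78, [0.4136, 0.5023, 0.006]), (0.68, [0.4149, -0.2702, 0.0085]), (0.6, [0.4145, -0.1584, 0.0095]), (0.6, [0.2886, 0.3733, 0.0077]), (0.56, [0.6333, 0.5762, 0.0098]), (0.55, [0.4467, 0.2307, 0.0686])]
330 363 144 161 0.77
399 425 157 187 0.74
181 222 262 284 0.71
152 194 286 311 0.69
343 362 196 229 0.6
310 342 174 199 0.53
294 319 179 203 0.47
row [-0.001, -0.001, -0.091] [-0.0461, -0.0759, 0.0068] rows>= 2
```

View pics/c3.png

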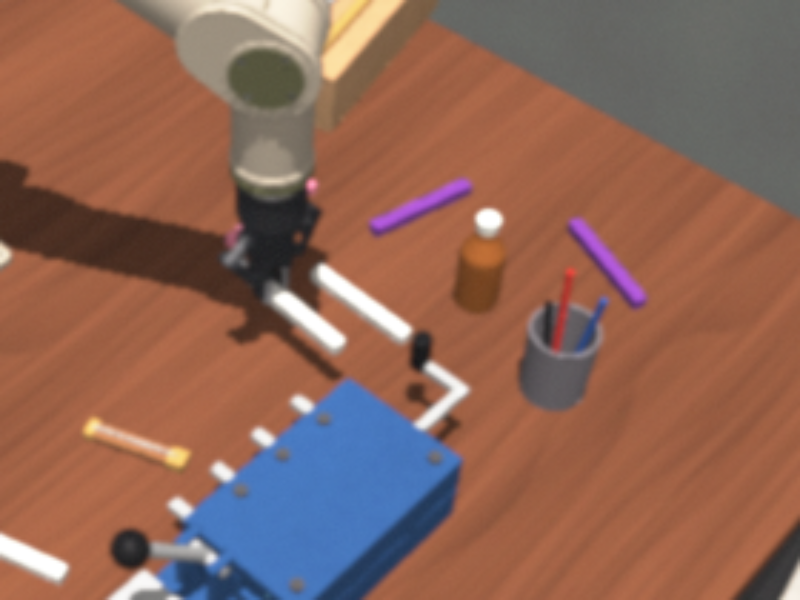

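The crop shows the bar held level at (310,315), with the knob pulled out at (420,348). Line up before collet 4.

Request:
move_arm(
  plan=[0, 0, -0.045, -0.01, -0.04, -0.02, 0, 0, 0, -0.091, -0.012, -0.08, -0.02, 0, 0, 0, -0.091, -0.012, -0.082, 0.009, 0, 0, 0, -0.091, -0.012, -0.082, 0.009, 0, 0, 0, -0.091, -0.012, -0.082, 0.009, 0],
)

```text
clock: 10.7
position: [0.4143, 0.153, 0.228]
ee_rot: [-0.0, 1.0, -0.0, -0.0]
ft_force: [-0.2, 1.3, -0.7]
grip_width: 0.178
grasp_force: 30.2
```

Run:
```python
from h import *
st();p=manip.camera('scene');print(find(p,'bar1'));q=manip.camera('top');print(find(q,'bar1'));
for z in (.049,):
  for n in (-.0248,.0352,.0952,.1552): print(np.round(pix(q,[.5635,n,.049]),1),np.round(pix(q,[.5185,n,.049]),1))
a=cv2.resize(q['color'][150:250,220:340],(480,400),interpolation=cv2.INTER_CUBIC)
b=cv2.resize(p['color'][170:270,260:380],(480,400),interpolation=cv2.INTER_CUBIC)
cv2.imwrite('pics/c4.png',cv2.resize(np.hstack([a,b]),(800,333))[:,:,::-1])
```

```text
t 10.7 pos [0.4143 0.153  0.228 ] tx [-1.    -0.     0.001] ty [-0.  1. -0.] j [-0.59  0.12  0.14  2.12 -0.02  0.9   1.13] F [-0.2  1.3 -0.7] w 15.2 gf 30.2
[(0.82, [0.4061, -0.163, 0.0052]), (0.8, [0.466, 0.329, 0.0059]), (0.79, [0.4152, 0.4975, 0.0088]), (0.78, [0.6302, 0.5778, 0.0077]), (0.72, [0.4204, -0.2763, 0.0094]), (0.68, [0.451, 0.1524, 0.0593]), (0.67, [0.2936, 0.3709, 0.0083])]
[(0.87, [0.4166, -0.27, 0.0052]), (0.81, [0.415, -0.1572, 0.0086]), (0.78, [0.2883, 0.3719, 0.0062]), (0.72, [0.6337, 0.5739, 0.0098]), (0.6, [0.4649, 0.335, 0.0085]), (0.53, [0.4172, 0.5002, 0.0036])]
[319.  186.9] [319.3 202.3]
[298.3 187.2] [298.6 202.5]
[277.7 187.5] [277.9 202.8]
[257.2 187.8] [257.2 203. ]
```

View pics/c4.png

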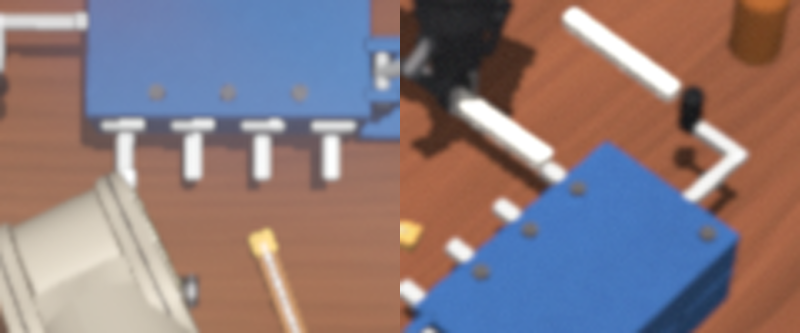

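Crop left shows the tongues at about (125,160), (193,155), (262,155) and (331,155), matching prediction within a pixel or two. The bar tip sits on line above tongue 4.

Request:
move_arm(
  plan=[0, 0, 0, 0, 0.002, -0.0025, 0, 0, 0, 0, -0.02, 0.002, -0.0025, 0, 0, 0, 0, -0.04, 0.002, -0.0025, 0, 0, 0, 0, -0.06, 0.002, -0.0025, 0, 0, 0, 0, -0.08, 0.002, -0.0025, 0, 0, 0, 0, -0.1, 0.002, -0.0025, 0, 0, 0, 0, -0.105, 0.002, -0.0025, 0, 0, 0, 0, -0.105, 0.002, -0.0025, 0],
)

```text
clock: 11.9
position: [0.519, 0.1546, 0.2302]
ee_rot: [0.0, 1.0, 0.0, -0.0]
ft_force: [-0.1, 0.8, -1.0]
grip_width: 0.177
grasp_force: 30.2
```

```bash
python3 -c "
from h import *
st();p=manip.camera('scene');print(find(p,'bar1'))"
```

```text
t 11.9 pos [0.519  0.1546 0.2302] tx [-1.     0.001  0.   ] ty [0.001 1.    0.   ] j [-0.52  0.32  0.17  1.88 -0.07  0.95  1.25] F [-0.1  0.8 -1. ] w 15.1 gf 30.2
[(0.82, [0.4214, -0.2698, 0.0099]), (0.69, [0.405, -0.1626, 0.0074]), (0.57, [0.5577, 0.1549, 0.06]), (0.55, [0.6756, -0.4152, -0.0038]), (0.52, [0.4146, 0.4994, 0.0074]), (0.47, [0.4637, 0.3307, 0.0053]), (0.42, [0.2959, 0.37, 0.0107])]
```

No contact: it's in the bore. Push on gently to the stop.

Request:
move_arm(
  plan=[0, 0, 0, -0.004, 0, 0.001, 0, 0, 0, 0, -0.008, 0, 0.001, 0, 0, 0, 0, -0.012, 0, 0.001, 0, 0, 0, 0, -0.015, 0, 0.001, 0, 0, 0, 0, -0.017, 0, 0.001, 0, 0, 0, 0, -0.017, 0, 0.001, 0],
)

```text
clock: 12.75
position: [0.5359, 0.1545, 0.2289]
ee_rot: [0.0, 1.0, -0.0, -0.001]
ft_force: [-4.9, -0.1, -0.1]
grip_width: 0.179
grasp_force: 30.3
```

Request:
move_arm(
  plan=[0, 0, 0, -0.002, 0, 0, 0, 0, 0, 0, -0.004, 0, 0, 0, 0, 0, 0, -0.004, 0, 0, 0],
)

```text
clock: 13.12
position: [0.5376, 0.1548, 0.2277]
ee_rot: [-0.0, 1.0, -0.001, -0.004]
ft_force: [-17.6, -0.7, 4.6]
grip_width: 0.177
grasp_force: 30.8
```

At the stop. Release and go for the bar at (.4645,.333), re-reading it on the way.

Request:
move_arm(
  plan=[0, 0, 0, 0.004, 0, 0, 0, 0, 0, 0, 0.004, 0, 0, 0.04, 0, 0, 0, 0.004, 0, 0, 0.04, 0, 0, 0, 0.004, 0, 0, 0.04, 0, 0, 0, 0.004, 0, -0.05, 0.04, 0, 0, 0, 0.02, 0, -0.11, 0.04, 0, 0, 0, 0.06, 0.04, -0.12, 0.06, 0, 0, 0, 0.06, 0.08, -0.12, 0.06, 0, 0, 0, 0.06, 0.08, -0.12, 0.06],
)

```text
clock: 14.25
position: [0.4794, 0.2377, 0.3496]
ee_rot: [-0.002, 1.0, 0.001, 0.0]
ft_force: [-0.2, 0.1, -0.3]
grip_width: 0.701
grasp_force: 0.0
```

Run:
```python
from h import *
st();p=manip.camera('scene');print(find(p,'bar1'));p=manip.camera('top');print(find(p,'bar1'))
a=np.radians(-2.8);x,y=.4648-.04*np.cos(a),.332-.04*np.sin(a)
go(x,y,.3,a);go(x,y,.178,a)
```

```text
t 14.25 pos [0.4794 0.2377 0.3496] tx [-1.    -0.005 -0.001] ty [-0.005  1.     0.002] j [-0.65  0.17  0.12  1.78 -0.02  1.19  1.05] F [-0.2  0.1 -0.3] w 59.9 gf 0.0
[(0.74, [0.6324, 0.5725, 0.0064]), (0.53, [0.5722, 0.1547, 0.0569]), (0.51, [0.4135, 0.4973, 0.0066]), (0.43, [0.2939, 0.3693, 0.01]), (0.4, [0.5798, 0.1528, 0.0542]), (0.28, [0.5493, 0.4342, -0.0022])]
[(0.7, [0.4134, -0.1595, 0.0066]), (0.67, [0.6348, 0.5782, 0.0089]), (0.66, [0.416, -0.2671, 0.006]), (0.61, [0.2916, 0.375, 0.0038]), (0.56, [0.5735, 0.1494, 0.0552]), (0.55, [0.4144, 0.5001, 0.0034])]
row [-0.0, 0.0, 0.047] [0.0562, 0.1005, 0.049] rows>= 3
row [-0.0, 0.0, 0.047] [0.0562, 0.1006, 0.171] rows>= 4
```

Request:
move_arm(
  plan=[0, 0, 0.047, 0.056, 0.1, 0.05, 0.06, 0, 0, 0.047, 0.056, 0.1, 0.05, 0.06, 0, 0, 0.047, 0.056, 0.1, 0.05, 0.06, 0, 0, 0.047, 0.056, 0.1, 0.11, 0.06, 0, 0, 0.047, 0.056, 0.1, 0.15, 0.06, 0, 0, 0.047, 0.056, 0.1, 0.171, 0.06, 0, 0, 0.047, 0.056, 0.1, 0.171, 0.06, 0, 0, 0.047, 0.056, 0.1, 0.171, 0.0, 0, 0, 0.047, 0.056, 0.1, 0.171, 0.0, 0, 0, 0.047, 0.056, 0.1, 0.171, 0.0, 0, 0, 0.047, 0.056, 0.1, 0.171, 0.0, 0, 0, 0.047, 0.056, 0.1, 0.171, 0.0],
  squeeze=30,
)

```text
clock: 15.95
position: [0.4249, 0.3347, 0.1795]
ee_rot: [0.024, 1.0, 0.001, 0.001]
ft_force: [-1.3, -0.9, 7.6]
grip_width: 0.175
grasp_force: 31.3
```

Request:
move_arm(
  plan=[0, 0, 0, 0, 0, -0.06, 0, 0, 0, 0, 0, 0, -0.11, 0, 0, 0, 0, 0, 0, -0.11, 0, 0, 0, 0, 0, 0, -0.11, 0],
)

```text
clock: 16.45
position: [0.4241, 0.3343, 0.2879]
ee_rot: [0.024, 1.0, -0.0, -0.0]
ft_force: [-0.4, 0.0, -1.7]
grip_width: 0.176
grasp_force: 30.3
```

Run:
```python
from h import *
st();p=manip.camera('scene');print(find(p,'bar1'));q=manip.camera('top');print(find(q,'bar1'))
save(p,'sx.png')
go(.42,.0955,.285);go(.42,.0955,.2305)
```

```text
t 16.45 pos [0.4241 0.3343 0.2879] tx [-0.999  0.047  0.   ] ty [ 0.047  0.999 -0.   ] j [-0.79  0.24  0.04  1.83 -0.01  1.07  0.78] F [-0.4  0.  -1.7] w 15.1 gf 30.3
[(0.78, [0.6295, 0.5737, 0.0044]), (0.76, [0.4235, -0.2747, 0.0094]), (0.76, [0.464, 0.3288, 0.1124]), (0.67, [0.4172, 0.4976, 0.0069]), (0.65, [0.2943, 0.3699, 0.0111]), (0.56, [0.4084, -0.1622, 0.0086]), (0.38, [0.5741, 0.1536, 0.0557])]
[(0.84, [0.4128, -0.161, 0.0092]), (0.71, [0.6368, 0.5769, 0.006]), (0.59, [0.4149, -0.2681, 0.0065]), (0.51, [0.4675, 0.3331, 0.114]), (0.43, [0.5725, 0.1542, 0.0578])]
row [-0.002, -0.002, -0.047] [-0.0072, -0.2387, 0.0023] rows>= 4
row [-0.002, -0.002, -0.047] [-0.0073, -0.2386, 0.0568] rows>= 4
```

Request:
move_arm(
  plan=[0, 0, -0.02, -0.002, -0.06, 0, 0, 0, 0, -0.047, -0.007, -0.12, 0, 0, 0, 0, -0.047, -0.007, -0.18, 0, 0, 0, 0, -0.047, -0.007, -0.2385, 0, 0, 0, 0, -0.047, -0.007, -0.2385, 0.03, 0, 0, 0, -0.047, -0.007, -0.2385, 0.0555, 0, 0, 0, -0.047, -0.007, -0.2385, 0.0555, 0, 0, 0, -0.047, -0.007, -0.2385, 0.0555, 0],
)

```text
clock: 17.65
position: [0.4203, 0.0961, 0.2332]
ee_rot: [0.0, 1.0, 0.0, 0.0]
ft_force: [0.5, -0.6, -1.0]
grip_width: 0.175
grasp_force: 30.4
```

Run:
```python
from h import *
st();p=manip.camera('scene');print(find(p,'bar1'));q=manip.camera('top');print(find(q,'bar1'))
```

```text
t 17.65 pos [0.4203 0.0961 0.2332] tx [-1.  0. -0.] ty [0. 1. 0.] j [-0.53  0.09  0.2   2.15 -0.02  0.91  1.26] F [ 0.5 -0.6 -1. ] w 14.9 gf 30.4
[(0.73, [0.2909, 0.3679, 0.011]), (0.54, [0.4195, -0.2732, 0.0119]), (0.53, [0.6324, 0.5762, 0.0078]), (0.5, [0.4158, 0.4949, 0.0087]), (0.39, [0.575, 0.153, 0.0616]), (0.31, [0.5993, -0.1555, 0.1987])]
[(0.69, [0.4153, 0.4999, 0.0068]), (0.67, [0.573, 0.1531, 0.0574]), (0.66, [0.6319, 0.5772, 0.0064]), (0.65, [0.418, -0.2667, 0.0088]), (0.64, [0.4131, -0.1588, 0.0083]), (0.54, [0.2877, 0.3744, 0.0069])]
```

Request:
move_arm(
  plan=[0, 0, 0, -0.02, -0.0005, 0.0015, 0, 0, 0, 0, -0.04, -0.0005, 0.0015, 0, 0, 0, 0, -0.06, -0.0005, 0.0015, 0, 0, 0, 0, -0.08, -0.0005, 0.0015, 0, 0, 0, 0, -0.095, -0.0005, 0.0015, 0, 0, 0, 0, -0.1, -0.0005, 0.002, 0, 0, 0, 0, -0.104, -0.0005, 0.003, 0, 0, 0, 0, -0.108, -0.0005, 0.003, 0, 0, 0, 0, -0.112, -0.0005, 0.003, 0, 0, 0, 0, -0.114, -0.0005, 0.003, 0, 0, 0, 0, -0.114, -0.0005, 0.003, 0],
)

```text
clock: 19.23
position: [0.5341, 0.0953, 0.2297]
ee_rot: [0.0, 1.0, 0.0, 0.0]
ft_force: [0.0, -0.4, -0.4]
grip_width: 0.177
grasp_force: 30.4
```

Request:
move_arm(
  plan=[0, 0, 0, -0.003, 0, 0, 0, 0, 0, 0, -0.006, 0, 0, 0, 0, 0, 0, -0.007, 0, 0, 0, 0, 0, 0, -0.007, 0, 0, 0],
)

```text
clock: 19.73
position: [0.538, 0.0955, 0.2284]
ee_rot: [0.0, 1.0, -0.0, -0.005]
ft_force: [-20.3, 0.2, 10.6]
grip_width: 0.175
grasp_force: 31.9
```

Request:
move_arm(
  plan=[0, 0, 0, -0.001, 0, 0, 0, 0, 0, 0, -0.001, 0, 0, 0.04, 0, 0, 0, -0.001, 0, 0, 0.04, 0, 0, 0, -0.001, 0, 0, 0.04, 0, 0, 0, 0, 0, -0.05, 0.04, 0, 0, 0, 0.02, 0, -0.09, 0.04, 0, 0, 0, 0.06, -0.05, -0.09, 0.06, 0, 0, 0, 0.12, -0.1, -0.09, 0.06, 0, 0, 0, 0.14, -0.16, -0.09, 0.06, 0, 0, 0, 0.14, -0.2, -0.09, 0.06, 0, 0, 0, 0.14, -0.2, -0.09, 0.06],
)

```text
clock: 21.1
position: [0.4001, -0.1081, 0.3202]
ee_rot: [0.003, 1.0, 0.0, 0.001]
ft_force: [-0.4, 0.9, 0.5]
grip_width: 0.704
grasp_force: 0.0
```

Run:
```python
from h import *
st();p=manip.camera('scene');print(find(p,'bar1'))
q=manip.camera('top');print(find(q,'bar1'))
a=np.radians(15.8);x,y=.412-.035*np.cos(a),-.160-.035*np.sin(a);print(x,y)
go(x,y,.3,a);go(x,y,.179,a)
```

```text
t 21.1 pos [ 0.4001 -0.1081  0.3202] tx [-1.     0.007 -0.002] ty [0.007 1.    0.   ] j [-0.3  -0.1   0.43  2.11  0.04  1.12  1.68] F [-0.4  0.9  0.5] w 60.1 gf 0.0
[(0.9, [0.4209, -0.2765, 0.0082]), (0.81, [0.2976, 0.3686, 0.0106]), (0.7, [0.4067, -0.159, 0.0069]), (0.64, [0.5761, 0.0899, 0.0569]), (0.63, [0.4161, 0.4971, 0.0073]), (0.53, [0.5724, 0.1524, 0.0566]), (0.52, [0.6323, 0.5737, 0.0034])]
[(0.77, [0.6332, 0.5753, 0.0081]), (0.69, [0.5748, 0.0917, 0.0542]), (0.54, [0.2887, 0.3743, 0.0068]), (0.53, [0.5708, 0.1529, 0.0569]), (0.53, [0.4171, 0.5007, 0.0043])]
0.37832237022647497 -0.16952980864642012
row [0.0, 0.0, -0.275] [0.0231, -0.0659, 0.0197] rows>= 2
row [0.0, 0.0, -0.275] [0.0231, -0.0659, 0.1407] rows>= 3
```

Run:
```python
from h import *
a=np.radians(15.8);x,y=.412-.028*np.cos(a),-.160-.028*np.sin(a);print(x,y)
go(x,y,.3,a);go(x,y,.179,a)
```

```text
0.38505789618117997 -0.16762384691713608
row [0.0, 0.0, -0.275] [0.0163, -0.064, 0.0197] rows>= 2
row [0.0, 0.0, -0.275] [0.0163, -0.064, 0.1407] rows>= 3
```

Request:
move_arm(
  plan=[0, 0, -0.14, 0.016, -0.06, 0.02, 0.06, 0, 0, -0.275, 0.016, -0.064, 0.02, 0.06, 0, 0, -0.275, 0.016, -0.064, 0.05, 0.06, 0, 0, -0.275, 0.016, -0.064, 0.08, 0.06, 0, 0, -0.275, 0.016, -0.064, 0.08, 0.06],
)

```text
clock: 21.92
position: [0.3846, -0.1674, 0.2383]
ee_rot: [-0.138, 0.99, 0.0, -0.002]
ft_force: [-0.8, 0.3, 0.8]
grip_width: 0.703
grasp_force: 0.0
```

Run:
```python
from h import *
st()
a=np.radians(15.8);x,y=.412-.028*np.cos(a),-.160-.028*np.sin(a)
go(x,y,.179,a)
```

```text
t 21.925 pos [ 0.3846 -0.1674  0.2383] tx [-0.962 -0.273  0.004] ty [-0.273  0.962  0.001] j [-0.24  0.05  0.56  2.19 -0.03  0.92  2.18] F [-0.8  0.3  0.8] w 60.0 gf 0.0
row [0.001, -0.004, 0.0] [-0.0006, -0.0004, 0.0592] rows>= 1
```

Request:
move_arm(
  plan=[0, 0, 0, 0, 0, 0.03, 0.06, 0, 0, 0, 0, 0, 0.059, 0.06, 0, 0, 0, 0, 0, 0.059, 0.06, 0, 0, 0, 0, 0, 0.059, 0.0, 0, 0, 0, 0, 0, 0.059, 0.0, 0, 0, 0, 0, 0, 0.059, 0.0, 0, 0, 0, 0, 0, 0.059, 0.0, 0, 0, 0, 0, 0, 0.059, 0.0, 0, 0, 0, 0, 0, 0.0, 0.0, 0, 0, 0, 0, 0, -0.04, 0.0, 0, 0, 0, 0, 0, -0.04, 0.0],
)

```text
clock: 23.3
position: [0.3859, -0.169, 0.2827]
ee_rot: [-0.137, 0.991, -0.0, 0.003]
ft_force: [-0.5, -0.1, -1.7]
grip_width: 0.176
grasp_force: 29.8
```

Run:
```python
from h import *
st();p=manip.camera('scene');print(find(p,'bar1'))
q=manip.camera('top');print(find(q,'bar1'))
go(.425,.0352,.28);go(.425,.0352,.232)
```

```text
t 23.3 pos [ 0.3859 -0.169   0.2827] tx [-0.963 -0.271 -0.006] ty [-0.271  0.963 -0.002] j [-0.27 -0.04  0.58  2.14  0.02  1.02  2.14] F [-0.5 -0.1 -1.7] w 15.0 gf 29.8
[(0.79, [0.4193, -0.2723, 0.0104]), (0.74, [0.4135, 0.4979, 0.0071]), (0.73, [0.6313, 0.5775, 0.0062]), (0.66, [0.5772, 0.0926, 0.0547]), (0.63, [0.5725, 0.1541, 0.0597]), (0.56, [0.4084, -0.1592, 0.1052]), (0.48, [0.2945, 0.371, 0.0121])]
[(0.76, [0.2879, 0.3751, 0.0047]), (0.61, [0.5733, 0.1532, 0.0578]), (0.6, [0.6329, 0.5783, 0.0087]), (0.57, [0.4096, -0.1559, 0.107]), (0.57, [0.5752, 0.0933, 0.055]), (0.52, [0.4169, 0.5019, 0.0037])]
row [0.001, -0.002, 0.274] [-0.0942, 0.1849, -0.0012] rows>= 4
row [0.001, -0.002, 0.274] [-0.0943, 0.1849, 0.0468] rows>= 4
```

Request:
move_arm(
  plan=[0, 0, 0.09, -0.03, 0.05, 0, 0, 0, 0, 0.18, -0.06, 0.1, 0, 0, 0, 0, 0.274, -0.094, 0.15, 0, 0, 0, 0, 0.274, -0.094, 0.185, 0, 0, 0, 0, 0.274, -0.094, 0.185, 0.02, 0, 0, 0, 0.274, -0.094, 0.185, 0.047, 0, 0, 0, 0.274, -0.094, 0.185, 0.047, 0, 0, 0, 0.274, -0.094, 0.185, 0.047, 0],
)

```text
clock: 24.5
position: [0.4253, 0.0349, 0.2329]
ee_rot: [-0.0, 1.0, -0.0, -0.0]
ft_force: [-0.6, -0.0, -0.3]
grip_width: 0.175
grasp_force: 29.8
```

Run:
```python
from h import *
st();p=manip.camera('scene');print(find(p,'bar1'))
q=manip.camera('top');print(find(q,'bar1'))
go(.425,.0352,.232)
c=p['color'][170:300,200:360];cv2.imwrite('pics/c5.png',cv2.resize(c,(800,650),interpolation=cv2.INTER_CUBIC)[:600,:,::-1])
```

```text
t 24.5 pos [0.4253 0.0349 0.2329] tx [-1.    -0.     0.001] ty [-0.  1. -0.] j [-0.5   0.08  0.33  2.16 -0.03  0.9   1.41] F [-0.6 -0.  -0.3] w 15.0 gf 29.8
[(0.86, [0.4205, -0.2734, 0.0094]), (0.72, [0.2948, 0.3689, 0.0112]), (0.64, [0.5736, 0.1533, 0.0591]), (0.54, [0.4152, 0.499, 0.006]), (0.53, [0.5976, -0.1553, 0.1948]), (0.51, [0.4496, 0.036, 0.0574]), (0.51, [0.6322, 0.5725, 0.0089])]
[(0.78, [0.4134, 0.5009, 0.0052]), (0.73, [0.6322, 0.5779, 0.0096]), (0.6, [0.415, -0.2697, 0.008]), (0.48, [0.5739, 0.1516, 0.0539]), (0.48, [0.5751, 0.0928, 0.0554])]
row [0.0, 0.001, 0.0] [0.0005, 0.0002, 0.0013] rows>= 1
```

View pics/c5.png

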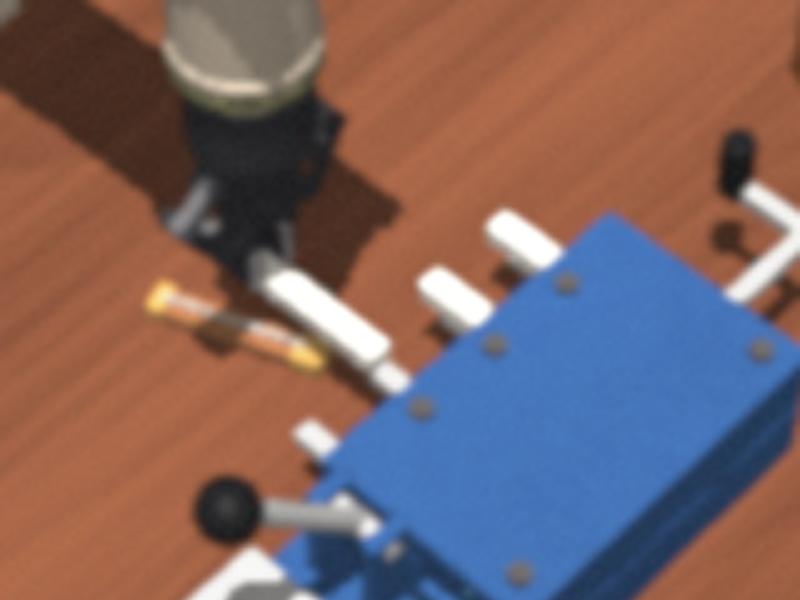

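The crop shows two bars seated (525,240), (455,300), and the third level over tongue 2 at (390,375). Feed it.

Request:
move_arm(
  plan=[0, 0, 0, -0.02, 0, 0.001, 0, 0, 0, 0, -0.04, 0, 0.001, 0, 0, 0, 0, -0.06, 0, 0.001, 0, 0, 0, 0, -0.08, 0, 0.001, 0, 0, 0, 0, -0.1, 0, 0.001, 0, 0, 0, 0, -0.11, 0, 0.001, 0, 0, 0, 0, -0.114, 0, 0.002, 0, 0, 0, 0, -0.118, 0, 0.002, 0, 0, 0, 0, -0.121, 0, 0.002, 0, 0, 0, 0, -0.124, 0, 0.002, 0, 0, 0, 0, -0.126, 0, 0.002, 0, 0, 0, 0, -0.126, 0, 0.002, 0],
)

```text
clock: 26.2
position: [0.548, 0.035, 0.2308]
ee_rot: [-0.0, 1.0, 0.0, -0.006]
ft_force: [-31.2, -0.1, 31.4]
grip_width: 0.172
grasp_force: 33.4
```

Request:
move_arm(
  plan=[0, 0, 0, 0.003, 0, -0.001, 0, 0, 0, 0, 0.003, 0, -0.001, 0.04, 0, 0, 0, 0.003, 0, -0.001, 0.04, 0, 0, 0, 0.003, 0, -0.001, 0.04, 0, 0, 0, 0.006, 0, -0.05, 0.04, 0, 0, 0, 0.02, 0, -0.09, 0.04, 0, 0, 0, 0.06, -0.05, -0.09, 0.06, 0, 0, 0, 0.12, -0.1, -0.09, 0.06, 0, 0, 0, 0.14, -0.16, -0.09, 0.06, 0, 0, 0, 0.14, -0.2, -0.09, 0.06, 0, 0, 0, 0.14, -0.2, -0.09, 0.06],
)

```text
clock: 27.58
position: [0.4103, -0.1687, 0.3212]
ee_rot: [0.003, 1.0, -0.0, 0.001]
ft_force: [0.5, 0.5, 0.5]
grip_width: 0.703
grasp_force: 0.0
```

Run:
```python
from h import *
st();p=manip.camera('scene');print(find(p,'bar1'))
q=manip.camera('top');print(find(q,'bar1'))
a=np.radians(14.8);x,y=.419-.035*np.cos(a),-.2715-.035*np.sin(a);print(x,y)
go(x,y,.24,a);go(x,y,.179,a)
```

```text
t 27.575 pos [ 0.4103 -0.1687  0.3212] tx [-1.     0.006 -0.001] ty [ 0.006  1.    -0.   ] j [-0.27 -0.03  0.56  2.05  0.02  1.11  1.84] F [0.5 0.5 0.5] w 60.0 gf 0.0
[(0.64, [0.5761, 0.0918, 0.0592]), (0.63, [0.567, 0.0386, 0.0553]), (0.6, [0.4237, -0.276, 0.0123]), (0.6, [0.5975, -0.1547, 0.1963]), (0.58, [0.633, 0.5749, 0.0055]), (0.52, [0.4156, 0.4982, 0.0083]), (0.51, [0.2929, 0.3689, 0.0084])]
[(0.77, [0.6326, 0.5715, 0.0102]), (0.64, [0.5751, 0.0941, 0.0563]), (0.64, [0.4176, 0.5018, 0.0053]), (0.57, [0.2874, 0.3709, 0.0089]), (0.51, [0.5747, 0.0406, 0.0566]), (0.44, [0.5739, 0.1551, 0.0552])]
0.3851611813988439 -0.2804406015277527
row [0.0, -0.0, -0.256] [0.0268, -0.1164, 0.0806] rows>= 3
row [0.0, -0.0, -0.256] [0.0268, -0.1164, 0.1416] rows>= 3
```

Request:
move_arm(
  plan=[0, 0, -0.085, 0.01, -0.04, 0.03, 0.06, 0, 0, -0.17, 0.02, -0.08, 0.05, 0.06, 0, 0, -0.256, 0.027, -0.116, 0.08, 0.06, 0, 0, -0.256, 0.027, -0.116, 0.08, 0.06],
)

```text
clock: 28.28
position: [0.3835, -0.2818, 0.2387]
ee_rot: [-0.128, 0.992, 0.0, -0.002]
ft_force: [-0.4, 0.1, 0.0]
grip_width: 0.704
grasp_force: 0.0
```

Run:
```python
from h import *
st();p=manip.camera('top');q=manip.camera('scene')
a=np.radians(14.8);x,y=.419-.035*np.cos(a),-.2715-.035*np.sin(a)
go(x,y,.179,a)
```

```text
t 28.275 pos [ 0.3835 -0.2818  0.2387] tx [-0.967 -0.253  0.004] ty [-0.253  0.967  0.001] j [-0.09  0.2   0.68  2.06 -0.16  0.94  2.51] F [-0.4  0.1  0. ] w 60.1 gf 0.0
row [0.001, -0.001, -0.002] [-0.0001, -0.0004, 0.0614] rows>= 1
```

Request:
move_arm(
  plan=[0, 0, 0.06, 0, 0, 0.02, 0.06, 0, 0, 0.06, 0, 0, 0.04, 0.06, 0, 0, 0.06, 0, 0, 0.06, 0.06, 0, 0, 0.06, 0, 0, 0.06, 0.06, 0, 0, 0.06, 0, 0, 0.06, 0.0, 0, 0, 0.06, 0, 0, 0.06, 0.0, 0, 0, 0.06, 0, 0, 0.06, 0.0, 0, 0, 0.06, 0, 0, 0.06, 0.0, 0, 0, 0.06, 0, 0, 0.06, 0.0, 0, 0, 0.06, 0, 0, 0.01, 0.0, 0, 0, 0.06, 0, 0, -0.04, 0.0, 0, 0, 0.06, 0, 0, -0.04, 0.0],
)

```text
clock: 29.88
position: [0.3853, -0.2819, 0.2841]
ee_rot: [-0.098, 0.995, -0.001, 0.003]
ft_force: [0.2, -0.0, -2.0]
grip_width: 0.175
grasp_force: 30.2
```

Run:
```python
from h import *
st();p=manip.camera('scene');print(find(p,'bar1'))
q=manip.camera('top');print(find(q,'bar1'))
go(.425,-.0245,.28);go(.425,-.0245,.232)
```

```text
t 29.875 pos [ 0.3853 -0.2819  0.2841] tx [-0.981 -0.195 -0.006] ty [-0.195  0.981 -0.003] j [-0.13  0.12  0.71  2.02 -0.1   1.03  2.4 ] F [ 0.2 -0.  -2. ] w 14.9 gf 30.2
[(0.67, [0.4235, -0.2756, 0.112]), (0.67, [0.2931, 0.3716, 0.01]), (0.65, [0.414, 0.4988, 0.0061]), (0.53, [0.5678, 0.0358, 0.0546]), (0.53, [0.6312, 0.5751, 0.0093]), (0.52, [0.5727, 0.156, 0.0571]), (0.42, [0.5776, 0.0915, 0.056])]
[(0.77, [0.4147, -0.271, 0.1039]), (0.69, [0.5718, 0.1566, 0.0576]), (0.69, [0.6324, 0.5776, 0.0059]), (0.67, [0.5749, 0.0385, 0.0581]), (0.61, [0.4177, 0.501, 0.0066]), (0.56, [0.287, 0.3726, 0.0054]), (0.4, [0.5761, 0.0944, 0.0538])]
row [0.001, -0.002, 0.197] [-0.0902, 0.2432, -0.0002] rows>= 5
row [0.001, -0.002, 0.197] [-0.0903, 0.2431, 0.0478] rows>= 5
```

Request:
move_arm(
  plan=[0, 0, 0.05, -0.02, 0.06, 0, 0, 0, 0, 0.1, -0.04, 0.12, 0, 0, 0, 0, 0.15, -0.07, 0.18, 0, 0, 0, 0, 0.197, -0.09, 0.243, 0, 0, 0, 0, 0.197, -0.09, 0.243, 0, 0, 0, 0, 0.197, -0.09, 0.243, 0.03, 0, 0, 0, 0.197, -0.09, 0.243, 0.048, 0, 0, 0, 0.197, -0.09, 0.243, 0.048, 0, 0, 0, 0.197, -0.09, 0.243, 0.048, 0],
)

```text
clock: 31.2
position: [0.4253, -0.0255, 0.2328]
ee_rot: [0.001, 1.0, -0.0, -0.0]
ft_force: [0.6, -0.1, -1.8]
grip_width: 0.17
grasp_force: 30.2
```

Run:
```python
from h import *
st();p=manip.camera('scene');print(find(p,'bar1'))
q=manip.camera('top');print(find(q,'bar1'))
go(.425,-.0245,.231)
c=p['color'][190:320,170:330];cv2.imwrite('pics/c6.png',cv2.resize(c,(720,585),interpolation=cv2.INTER_CUBIC)[:,:,::-1])
```

```text
t 31.2 pos [ 0.4253 -0.0255  0.2328] tx [-1.     0.001  0.001] ty [ 0.001  1.    -0.   ] j [-0.48  0.08  0.45  2.17 -0.04  0.9   1.56] F [ 0.6 -0.1 -1.8] w 14.5 gf 30.2
[(0.77, [0.417, 0.5005, 0.0053]), (0.73, [0.4612, -0.0244, 0.0637]), (0.73, [0.2925, 0.3686, 0.012]), (0.71, [0.63, 0.5763, 0.0066]), (0.66, [0.5695, 0.0359, 0.055]), (0.59, [0.5743, 0.0912, 0.0563]), (0.47, [0.5755, 0.1582, 0.058]), (0.25, [0.5708, 0.0906, 0.0572]), (0.15, [0.5712, -0.0217, 0.0553])]
[(0.83, [0.287, 0.3737, 0.0065]), (0.8, [0.6344, 0.5777, 0.0086]), (0.75, [0.4149, 0.5015, 0.0062]), (0.74, [0.5688, 0.0381, 0.0522]), (0.55, [0.5757, 0.0969, 0.0554]), (0.5, [0.5745, 0.158, 0.059]), (0.42, [0.5727, 0.0383, 0.0556])]
row [0.0, 0.001, -0.001] [0.0004, 0.0007, 0.0022] rows>= 1
```

View pics/c6.png

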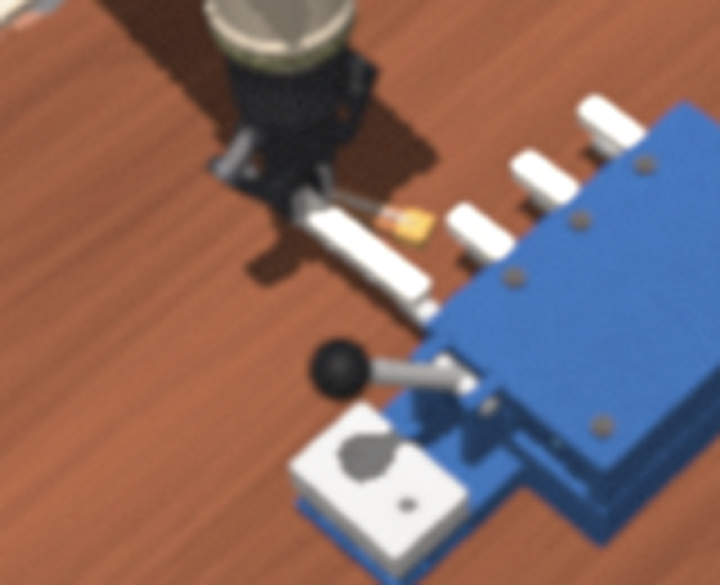

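The crop shows three bars seated and the fourth aligned on tongue 1 at (430,310). Feed it.

Request:
move_arm(
  plan=[0, 0, 0, -0.02, 0.001, 0.001, 0, 0, 0, 0, -0.04, 0.001, 0.001, 0, 0, 0, 0, -0.06, 0.001, 0.001, 0, 0, 0, 0, -0.08, 0.001, 0.001, 0, 0, 0, 0, -0.09, 0.001, 0.001, 0, 0, 0, 0, -0.1, 0.001, 0.001, 0, 0, 0, 0, -0.104, 0.001, 0.001, 0, 0, 0, 0, -0.108, 0.001, 0.001, 0, 0, 0, 0, -0.111, 0.001, 0.001, 0, 0, 0, 0, -0.114, 0.001, 0.001, 0, 0, 0, 0, -0.116, 0.001, 0.001, 0, 0, 0, 0, -0.116, 0.001, 0.001, 0],
)

```text
clock: 32.9
position: [0.5389, -0.0243, 0.2307]
ee_rot: [0.0, 1.0, 0.0, -0.004]
ft_force: [-17.4, 0.8, 9.8]
grip_width: 0.173
grasp_force: 31.5
```

Request:
move_arm(
  plan=[0, 0, 0, 0.002, 0, 0, 0, 0, 0, 0, 0.002, 0, 0, 0.04, 0, 0, 0, 0.002, 0, 0, 0.04, 0, 0, 0, 0.002, 0, 0, 0.04, 0, 0, 0, 0.004, 0, -0.05, 0.04, 0, 0, 0, 0.02, 0, -0.09, 0.04, 0, 0, 0, 0.06, -0.02, -0.13, 0.03, 0, 0, 0, 0.06, -0.08, -0.13, 0.0, 0, 0, 0, 0.06, -0.1, -0.13, 0.0, 0, 0, 0, 0.06, -0.1, -0.13, 0.0, 0, 0, 0, 0.06, -0.1, -0.13, 0.0],
)

```text
clock: 34.28
position: [0.4814, -0.1231, 0.3615]
ee_rot: [-0.0, 1.0, 0.0, -0.0]
ft_force: [0.0, 0.8, -0.4]
grip_width: 0.001
grasp_force: 0.0
```

Run:
```python
from h import *
st();p=manip.camera('scene');print(find(p,'bar1'));print(find(p,'slide_knob'),find(p,'lever_ball'))
q=manip.camera('top');print(find(q,'bar1'));print(find(q,'lever_ball'),find(q,'slide_knob'))
c=q['color'][120:280,200:400];cv2.imwrite('pics/c7.png',cv2.resize(c,(750,600),interpolation=cv2.INTER_CUBIC)[:,:,::-1])
go(.5985,-.155,.397)
```

```text
t 34.275 pos [ 0.4814 -0.1231  0.3615] tx [-1.    -0.001  0.   ] ty [-0.001  1.     0.   ] j [-0.38  0.07  0.57  1.88 -0.04  1.21  1.77] F [ 0.   0.8 -0.4] w 0.1 gf 0.0
[(0.57, [0.2968, 0.3693, 0.0091]), (0.54, [0.5731, -0.025, 0.0593]), (0.52, [0.5752, 0.0908, 0.0576]), (0.48, [0.6311, 0.5762, 0.007]), (0.46, [0.4133, 0.5, 0.0075]), (0.42, [0.5674, 0.0321, 0.0568]), (0.38, [0.573, 0.1587, 0.0585])]
[(0.7, [0.5924, 0.2684, 0.114])] [(0.78, [0.6016, -0.1531, 0.1966]), (0.46, [0.6063, -0.1391, 0.0528])]
[(0.76, [0.6337, 0.5766, 0.0107]), (0.73, [0.416, 0.4999, 0.0074]), (0.63, [0.5754, 0.0936, 0.0545]), (0.57, [0.5741, 0.1595, 0.0568]), (0.57, [0.5682, -0.0189, 0.0577]), (0.57, [0.2893, 0.3761, 0.0069]), (0.44, [0.5732, 0.0389, 0.0587]), (0.3, [0.4817, -0.3851, -0.0018])]
[(0.72, [0.4853, -0.3868, 0.002]), (0.59, [0.5994, -0.1326, 0.0556]), (0.51, [0.6, -0.1547, 0.197])] [(0.61, [0.5994, 0.2644, 0.1147])]
row [0.0, 0.0, -0.0] [-0.1172, -0.0311, -0.0353] rows>= 3
```

View pics/c7.png

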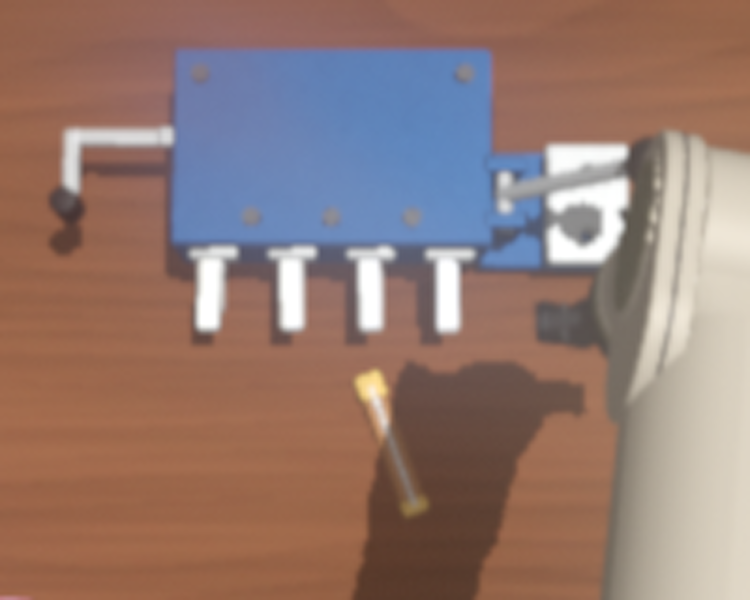

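All four bars stand out equally (pixels 210, 290, 370 and 447, ends at row 330), and the slide is out. Close the lever by pressing the ball along its arc.

Request:
move_arm(
  plan=[0, 0, 0, 0, 0, -0.06, 0, 0, 0, 0, -0.06, -0.015, -0.06, 0, 0, 0, 0, -0.119, -0.031, -0.06, 0, 0, 0, 0, -0.119, -0.031, -0.06, 0, 0, 0, 0, -0.119, -0.031, -0.03, 0, 0, 0, 0, -0.119, -0.038, -0.02, 0, 0, 0, 0, -0.119, -0.044, -0.012, 0, 0, 0, 0, -0.119, -0.051, -0.004, 0, 0, 0, 0, -0.119, -0.057, 0.004, 0, 0, 0, 0, -0.119, -0.063, 0.013, 0, 0, 0, 0, -0.119, -0.068, 0.022, 0],
)

```text
clock: 36.05
position: [0.5992, -0.1956, 0.3423]
ee_rot: [0.002, 1.0, -0.002, 0.002]
ft_force: [-0.6, -3.8, 5.9]
grip_width: 0.002
grasp_force: 2.9
```

```bash
python3 -c "
from h import *
st();p=manip.camera('scene');print(find(p,'lever_ball'),find(p,'bracket'))"
```

```text
t 36.05 pos [ 0.5992 -0.1956  0.3423] tx [-1.     0.004 -0.004] ty [ 0.004  1.    -0.004] j [-0.23  0.43  0.62  1.56 -0.25  1.23  2.  ] F [-0.6 -3.8  5.9] w 0.1 gf 2.9
[(0.58, [0.5994, -0.1914, 0.151])] [(0.68, [0.6053, -0.1401, 0.0524])]
```

Request:
move_arm(
  plan=[0, 0, 0, 0, -0.004, 0.01, 0, 0, 0, 0, 0, -0.007, 0.02, 0, 0, 0, 0, 0, -0.009, 0.03, 0, 0, 0, 0, 0, -0.011, 0.04, 0, 0, 0, 0, 0, -0.012, 0.05, 0, 0, 0, 0, 0, -0.012, 0.057, 0, 0, 0, 0, 0, -0.012, 0.062, 0, 0, 0, 0, 0, -0.012, 0.066, 0, 0, 0, 0, 0, -0.012, 0.066, 0],
)

```text
clock: 37.33
position: [0.6, -0.2052, 0.2783]
ee_rot: [0.001, 1.0, 0.001, 0.001]
ft_force: [-19.0, 4.5, 45.1]
grip_width: 0.002
grasp_force: 22.6
```

```bash
python3 -c "
from h import *
st();p=manip.camera('scene');print(find(p,'lever_ball'),find(p,'bracket'),find(p,'bar1'))"
```

```text
t 37.325 pos [ 0.6    -0.2052  0.2783] tx [-1.     0.001 -0.002] ty [0.001 1.    0.001] j [-0.19  0.5   0.59  1.61 -0.3   1.13  2.05] F [-19.    4.5  45.1] w 0.2 gf 22.6
[(0.9, [0.5978, -0.2074, 0.0889])] [(0.72, [0.6056, -0.1424, 0.057])] [(0.76, [0.4138, 0.4955, 0.0065]), (0.67, [0.5687, 0.037, 0.0548]), (0.59, [0.5737, -0.027, 0.0598]), (0.5, [0.6316, 0.5744, 0.0058]), (0.42, [0.574, 0.0916, 0.0565]), (0.4, [0.5711, 0.1554, 0.0583])]
```

Lever is fully down. Back off upward and re-measure keeper and bracket.

Request:
move_arm(
  plan=[0, 0, 0, 0, 0, -0.03, 0, 0, 0, 0, 0, 0, -0.09, 0, 0, 0, 0, 0, 0, -0.14, 0.05, 0, 0, 0, 0.06, 0, -0.14, 0.05, 0, 0, 0, 0.12, 0.05, -0.14, 0.05, 0, 0, 0, 0.16, 0.1, -0.14, 0.05, 0, 0, 0, 0.16, 0.14, -0.14, 0.05, 0, 0, 0, 0.16, 0.14, -0.14, 0.05],
)

```text
clock: 38.52
position: [0.4393, -0.0599, 0.4135]
ee_rot: [-0.003, 1.0, 0.001, -0.0]
ft_force: [-0.0, -1.0, -0.4]
grip_width: 0.583
grasp_force: 0.0
```

Run:
```python
from h import *
st()
p=manip.camera('scene');q=manip.camera('top')
for c in(p,q):
    for l in('keeper','park','bracket','lever_ball','bar1','fixture'): print(l,find(c,l))
    for l,z in(('keeper',.11),('park',.03)):
        for d in manip.silhouettes(c,l)[:1]:
            v,u=np.nonzero(d['pixels']);P=np.array([onplane(c,a,b,z)[:2] for a,b in zip(u,v)])
            print(l,np.round(np.hstack(cv2.minAreaRect((P*1000).astype(np.float32))),1),(u.min(),u.max(),v.min(),v.max()))
A=cv2.resize(q['color'][130:240,325:465],(400,314),interpolation=cv2.INTER_CUBIC)
B=cv2.resize(p['color'][250:360,120:260],(400,314),interpolation=cv2.INTER_CUBIC)
cv2.imwrite('pics/c8.png',np.hstack([A,B])[:,:,::-1])
for x in(.577,.602,.627): print(np.round(pix(q,[x,-.132,.055]),1),np.round(pix(p,[x,-.132,.055]),1))
```

```text
t 38.525 pos [ 0.4393 -0.0599  0.4135] tx [-1.    -0.007  0.   ] ty [-0.007  1.     0.002] j [-0.51 -0.12  0.51  1.92  0.06  1.33  1.56] F [-0.  -1.  -0.4] w 49.8 gf 0.0
keeper [(0.72, [0.5682, 0.0365, 0.0541]), (0.64, [0.4844, -0.3868, 0.0])]
park [(0.71, [0.4846, -0.3838, -0.0008])]
bracket [(0.84, [0.6065, -0.1401, 0.0518])]
lever_ball [(0.82, [0.598, -0.2064, 0.0909])]
bar1 [(0.79, [0.4172, 0.4979, 0.0044]), (0.79, [0.2914, 0.3719, 0.013]), (0.68, [0.6335, 0.5757, 0.0085]), (0.65, [0.5714, 0.0355, 0.0591]), (0.62, [0.5746, 0.1588, 0.0584]), (0.49, [0.5748, 0.0901, 0.0566])]
fixture [(0.95, [0.6115, 0.0583, 0.0002])]
keeper [ 510.5 -393.5   32.2   93.7   89.7] (np.int64(140), np.int64(164), np.int64(316), np.int64(344))
park [624.9  58.2 532.7 203.7  86.5] (np.int64(226), np.int64(362), np.int64(197), np.int64(322))
keeper [(0.61, [0.4878, -0.3811, 0.0016])]
park [(0.93, [0.4821, -0.3803, -0.0028]), (0.75, [0.5743, 0.0934, 0.0613]), (0.21, [0.575, 0.1548, 0.0588])]
bracket [(0.65, [0.5997, -0.1335, 0.0571])]
lever_ball [(0.8, [0.602, -0.2044, 0.0929]), (0.27, [0.5768, 0.0918, 0.0538])]
bar1 [(0.81, [0.6326, 0.5776, 0.0082]), (0.66, [0.2908, 0.3768, 0.0046]), (0.64, [0.5716, 0.0381, 0.0592]), (0.64, [0.569, -0.0222, 0.0563]), (0.5, [0.4186, 0.4983, 0.0062]), (0.42, [0.5734, 0.1561, 0.0542])]
fixture [(0.64, [0.6119, 0.0628, 0.0031])]
keeper [542.5 417.6  78.3  52.1  56.2] (np.int64(149), np.int64(175), np.int64(183), np.int64(203))
park [ 484.5 -378.1  100.    59.8   10.6] (np.int64(428), np.int64(454), np.int64(195), np.int64(231))
[356.1 181.5] [248.3 289.9]
[355.9 173. ] [254.9 295.4]
[355.6 164.5] [261.6 301.1]
```

View pics/c8.png

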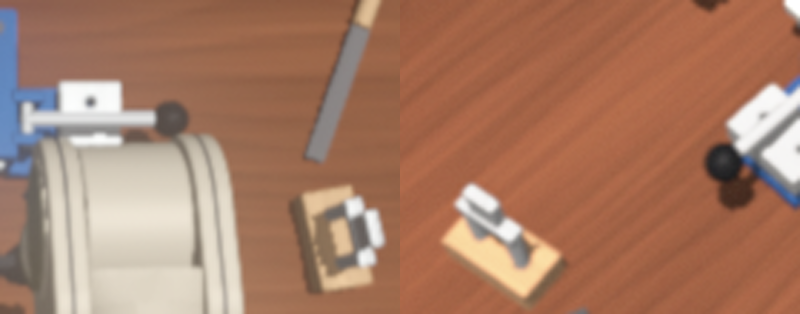

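Crop shows keeper in its block at left-crop (348,232) and the far bracket hole at (90,102), with the lever level across the plate. Go to the keeper.

Run:
```python
from h import *
go(.485,-.385,.38,.157);go(.485,-.385,.27,.157)
```

```text
row [0.0, 0.0, -0.158] [-0.045, -0.3208, 0.0337] rows>= 6
row [0.0, 0.0, -0.158] [-0.0449, -0.3208, 0.1437] rows>= 6
```

Request:
move_arm(
  plan=[0, 0, 0, -0.008, -0.06, 0.0, 0.05, 0, 0, 0, -0.016, -0.12, 0.0, 0.05, 0, 0, -0.04, -0.024, -0.18, 0.01, 0.05, 0, 0, -0.08, -0.032, -0.24, 0.02, 0.05, 0, 0, -0.12, -0.04, -0.3, 0.03, 0.05, 0, 0, -0.157, -0.045, -0.321, 0.034, 0.05, 0, 0, -0.157, -0.045, -0.321, 0.034, 0.05, 0, 0, -0.157, -0.045, -0.321, 0.034, 0.05],
)

```text
clock: 40.42
position: [0.4853, -0.3844, 0.3797]
ee_rot: [-0.078, 0.997, 0.0, 0.0]
ft_force: [0.2, -0.4, -0.0]
grip_width: 0.586
grasp_force: 0.0
```

Run:
```python
from h import *
st();p=manip.camera('scene')
print(find(p,'keeper'))
c=p['color'][230:370,80:230];cv2.imwrite('pics/c9.png',cv2.resize(c,(640,597),interpolation=cv2.INTER_CUBIC)[:,:,::-1])
go(.485,-.385,.269,.157)
```

```text
t 40.425 pos [ 0.4853 -0.3844  0.3797] tx [-0.988 -0.156 -0.   ] ty [-0.156  0.988  0.001] j [-0.01  0.41  0.8   1.55 -0.3   1.31  2.56] F [ 0.2 -0.4 -0. ] w 50.0 gf 0.0
[(0.68, [0.5711, 0.0339, 0.0537]), (0.45, [0.4153, 0.0167, -0.0015]), (0.19, [0.5726, 0.0924, 0.0552])]
row [0.001, 0.001, 0.001] [0.0007, -0.001, 0.111] rows>= 2
```

View pics/c9.png

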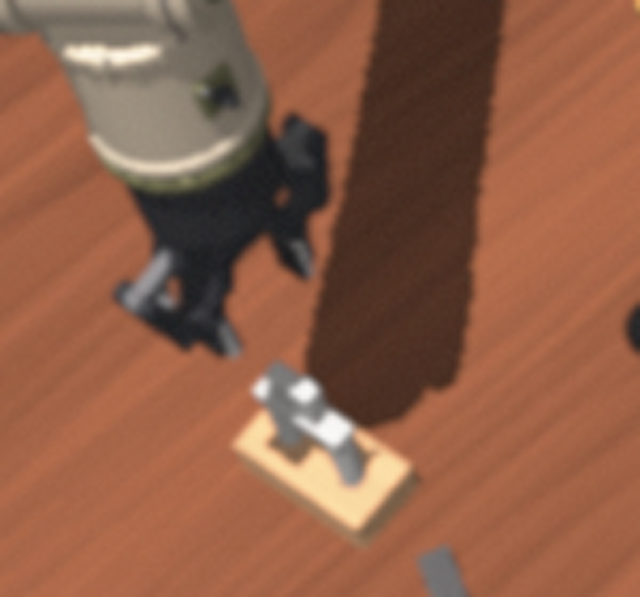

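Joint 7 is close to its limit, so I make the half turn at height: same grasp, joint in mid-range.

Request:
move_arm(
  plan=[0, 0, 0.18, 0, 0, 0, 0.05, 0, 0, 0.36, 0, 0, 0, 0.05, 0, 0, 0.54, 0, 0, 0, 0.05, 0, 0, 0.72, 0, 0, 0, 0.05, 0, 0, 0.9, 0, 0, 0, 0.05, 0, 0, 1.08, 0, 0, 0, 0.05, 0, 0, 1.26, 0, 0, 0, 0.05, 0, 0, 1.44, 0, 0, 0, 0.05, 0, 0, 1.57, 0, 0, 0, 0.05],
)

```text
clock: 41.65
position: [0.4855, -0.384, 0.38]
ee_rot: [0.651, 0.759, 0.001, 0.0]
ft_force: [-0.6, -0.0, -0.2]
grip_width: 0.587
grasp_force: 0.0
```

Request:
move_arm(
  plan=[0, 0, 0.18, 0, 0, 0, 0.05, 0, 0, 0.36, 0, 0, 0, 0.05, 0, 0, 0.54, 0, 0, 0, 0.05, 0, 0, 0.72, 0, 0, 0, 0.05, 0, 0, 0.9, 0, 0, 0, 0.05, 0, 0, 1.08, 0, 0, 0, 0.05, 0, 0, 1.26, 0, 0, 0, 0.05, 0, 0, 1.44, 0, 0, 0, 0.05, 0, 0, 1.57, 0, 0, 0, 0.05, 0, 0, 1.57, 0, 0, 0, 0.05],
)

```text
clock: 42.9
position: [0.4854, -0.3843, 0.3799]
ee_rot: [0.997, 0.08, 0.001, -0.0]
ft_force: [-0.5, -0.2, -0.2]
grip_width: 0.585
grasp_force: 0.0
```

Run:
```python
from h import *
st();go(.485,-.385,.269,.157)
```

```text
t 42.9 pos [ 0.4854 -0.3843  0.3799] tx [0.987 0.159 0.001] ty [ 0.159 -0.987 -0.001] j [-0.27  0.67  1.31  1.56 -0.66  1.42 -0.32] F [-0.5 -0.2 -0.2] w 50.0 gf 0.0
row [-0.001, -0.001, 0.003] [-0.0007, 0.0007, 0.1109] rows>= 2
```

Request:
move_arm(
  plan=[0, 0, 0, 0, 0, 0.02, 0.05, 0, 0, 0, 0, 0, 0.05, 0.05, 0, 0, 0, 0, 0, 0.05, 0.05],
)

```text
clock: 43.28
position: [0.4848, -0.3842, 0.3271]
ee_rot: [0.997, 0.08, -0.001, -0.002]
ft_force: [-0.6, 0.6, 0.7]
grip_width: 0.587
grasp_force: 0.0
```

Run:
```python
from h import *
st();go(.485,-.385,.269,.157)
```

```text
t 43.275 pos [ 0.4848 -0.3842  0.3271] tx [ 0.987  0.159 -0.002] ty [ 0.159 -0.987 -0.003] j [-0.26  0.71  1.27  1.62 -0.7   1.34 -0.3 ] F [-0.6  0.6  0.7] w 50.1 gf 0.0
row [-0.003, 0.002, 0.003] [0.0002, 0.001, 0.0581] rows>= 1
```

Request:
move_arm(
  plan=[0, 0, 0, 0, 0, 0.03, 0.05, 0, 0, 0, 0, 0, 0.058, 0.05, 0, 0, 0, 0, 0, 0.058, 0.05, 0, 0, 0, 0, 0, 0.058, 0.0, 0, 0, 0, 0, 0, 0.058, 0.0, 0, 0, 0, 0, 0, 0.058, 0.0, 0, 0, 0, 0, 0, 0.058, 0.0, 0, 0, 0, 0, 0, 0.058, 0.0],
  squeeze=60,
)

```text
clock: 44.28
position: [0.4852, -0.3854, 0.2731]
ee_rot: [0.997, 0.079, 0.001, 0.0]
ft_force: [-0.3, 0.9, 5.3]
grip_width: 0.125
grasp_force: 58.5
```

Run:
```python
from h import *
st();p=manip.camera('scene');print(find(p,'keeper'));p=manip.camera('top');print(find(p,'keeper'))
```

```text
t 44.275 pos [ 0.4852 -0.3854  0.2731] tx [0.988 0.158 0.001] ty [ 0.158 -0.988  0.001] j [-0.23  0.76  1.21  1.67 -0.75  1.25 -0.27] F [-0.3  0.9  5.3] w 10.7 gf 58.5
[(0.73, [0.4831, -0.3879, 0.0031]), (0.71, [0.5744, -0.0249, 0.0576]), (0.61, [0.5943, 0.2641, 0.1156])]
[(0.56, [0.5711, -0.0185, 0.0593])]
```

Request:
move_arm(
  plan=[0, 0, 0, 0, 0, -0.02, 0, 0, 0, 0, 0, 0, -0.05, 0, 0, 0, 0, 0, 0, -0.085, 0, 0, 0, 0, 0, 0, -0.085, 0, 0, 0, 0, 0, 0, -0.085, 0],
)

```text
clock: 45.1
position: [0.485, -0.385, 0.3567]
ee_rot: [0.997, 0.079, 0.0, -0.0]
ft_force: [0.3, -0.0, -3.0]
grip_width: 0.129
grasp_force: 58.9
```

Run:
```python
from h import *
st();p=manip.camera('scene');print(find(p,'keeper'));q=manip.camera('top');print(find(q,'keeper'))
go(.54,-.135,.36);go(.60,-.135,.385)
```

```text
t 45.1 pos [ 0.485  -0.385   0.3567] tx [0.988 0.158 0.   ] ty [ 0.158 -0.988 -0.001] j [-0.26  0.67  1.27  1.59 -0.65  1.37 -0.33] F [ 0.3 -0.  -3. ] w 11.0 gf 58.9
[(0.65, [0.485, -0.3862, 0.0852]), (0.28, [0.5907, 0.2653, 0.1122])]
[(0.51, [0.6884, 0.39, 0.0008]), (0.42, [0.485, -0.3817, 0.0881])]
row [-0.001, 0.001, 0.158] [0.0936, -0.2382, -0.004] rows>= 5
row [-0.001, 0.001, 0.158] [0.1529, -0.2288, -0.029] rows>= 5
```

Request:
move_arm(
  plan=[0, 0, 0.04, 0.02, -0.06, 0, 0, 0, 0, 0.08, 0.04, -0.12, 0, 0, 0, 0, 0.12, 0.07, -0.18, -0.002, 0, 0, 0, 0.158, 0.094, -0.238, -0.004, 0, 0, 0, 0.158, 0.094, -0.238, -0.004, 0, 0, 0, 0.158, 0.094, -0.238, -0.035, 0, 0, 0, 0.158, 0.12, -0.234, -0.035, 0, 0, 0, 0.158, 0.153, -0.229, -0.035, 0, 0, 0, 0.158, 0.153, -0.229, -0.035, 0, 0, 0, 0.158, 0.153, -0.229, -0.035, 0],
)

```text
clock: 46.55
position: [0.5994, -0.1361, 0.3913]
ee_rot: [1.0, -0.001, -0.001, 0.0]
ft_force: [0.0, 0.1, -1.4]
grip_width: 0.127
grasp_force: 59.4
```

Run:
```python
from h import *
st();p=manip.camera('scene');q=manip.camera('top')
for c in(p,q):print(find(c,'keeper'),find(c,'bracket'),find(c,'lever_ball'))
A=cv2.resize(q['color'][125:215,325:425],(400,360),interpolation=cv2.INTER_CUBIC)
B=cv2.resize(p['color'][225:325,200:311],(400,360),interpolation=cv2.INTER_CUBIC)
cv2.imwrite('pics/c10.png',np.hstack([A,B])[:,:,::-1])
```

```text
t 46.55 pos [ 0.5994 -0.1361  0.3913] tx [ 1.    -0.002 -0.001] ty [-0.002 -1.     0.001] j [-0.69  0.56  1.19  1.55 -0.52  1.39 -1.03] F [ 0.   0.1 -1.4] w 10.9 gf 59.4
[(0.57, [0.5977, -0.1391, 0.122])] [(0.93, [0.6026, -0.1389, 0.0503])] [(0.89, [0.5978, -0.2089, 0.0905])]
[(0.25, [0.5976, -0.1336, 0.054])] [(0.55, [0.6005, -0.1334, 0.0555]), (0.35, [0.5727, -0.0289, 0.0607]), (0.18, [0.5717, -0.0238, 0.0574])] []
```

View pics/c10.png

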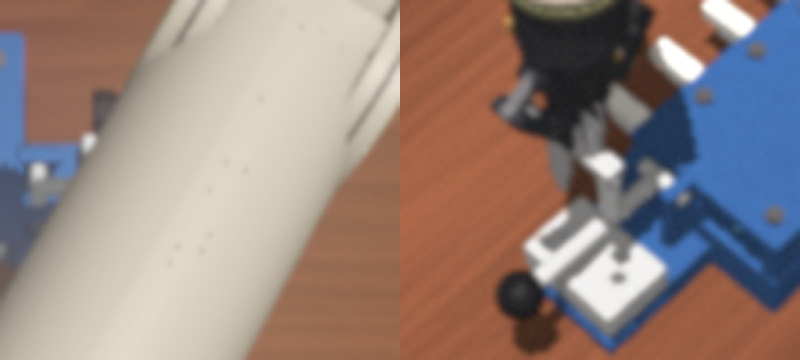

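Right crop shows the keeper's far leg tip near (620,255), just above the far hole at (618,277), and the legs astride the lever. Back-project both.

Run:
```python
from h import *
p=manip.camera('scene')
print('hole',onplane(p,260.6,301.9,.055),'tip',onplane(p,200+220/3.6,225+257/3.6,.123))
q=manip.camera('top');print('hole top',onplane(q,356.5,165.7,.055))
```

```text
hole [ 0.62691999 -0.13554329  0.055     ] tip [ 0.64543961 -0.14911729  0.123     ]
hole top [ 0.62346353 -0.13450789  0.055     ]
```

Request:
move_arm(
  plan=[0, 0, 0, 0, 0, 0.02, 0, 0, 0, 0, 0, 0, 0.045, 0, 0, 0, 0, 0, 0, 0.051, 0, 0, 0, 0, 0, 0, 0.051, 0, 0, 0, 0, 0, 0, 0.051, 0],
)

```text
clock: 47.68
position: [0.6003, -0.1351, 0.3414]
ee_rot: [1.0, 0.0, 0.001, 0.0]
ft_force: [0.2, 0.4, -2.1]
grip_width: 0.126
grasp_force: 59.4
```

Run:
```python
from h import *
st();p=manip.camera('scene')
print(find(p,'keeper'),find(p,'bracket'))
B=cv2.resize(p['color'][260:320,220:300],(800,600),interpolation=cv2.INTER_CUBIC)
cv2.imwrite('pics/c11.png',B[:,:,::-1])
```

```text
t 47.675 pos [ 0.6003 -0.1351  0.3414] tx [1.    0.    0.001] ty [ 0. -1.  0.] j [-0.67  0.6   1.15  1.62 -0.56  1.3  -1.  ] F [ 0.2  0.4 -2.1] w 10.8 gf 59.4
[(0.75, [0.5999, -0.135, 0.0684]), (0.64, [0.6148, 0.0619, 0.001])] [(0.59, [0.6055, -0.1384, 0.0514]), (0.38, [0.6804, -0.4157, -0.0039])]
```

View pics/c11.png

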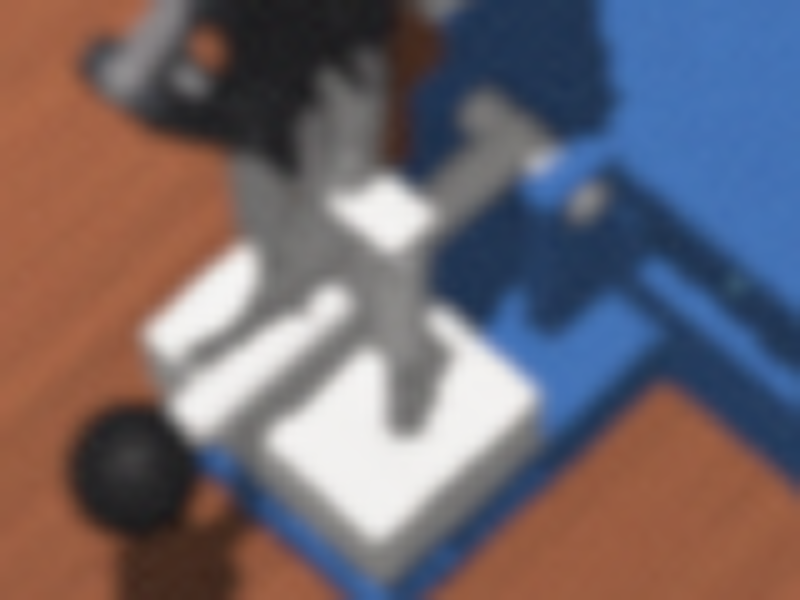

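Run:
```python
from h import *
p=manip.camera('scene')
def cr(X): u,v=pix(p,X); return (round((u-220)*10),round((v-260)*10))
x,y=.6003,-.1351
for nm,z in(('tip',.073),('shoulder',.098),('crownbot',.148),('crowntop',.160)):
    print(nm,'far',cr([x+.025,y,z]),'near',cr([x-.025,y,z]))
print('crown end top far',cr([x+.033,y,.160]), 'tab top',cr([x,y,.194]))
for h in([.602,-.135],[.5985,-.1345]): print('hole far',cr([h[0]+.025,h[1],.055]),'near',cr([h[0]-.025,h[1],.055]))
# ball, plate corners for calibration
print('ball',cr([.6,-.205,.088]),cr([.602,-.205,.088]))
B=p['color'][260:320,220:300].astype(int)
print('gray col profile u=258..264, v 294..306')
print(p['color'][293:307,255:267].mean(2).astype(int))
```

```text
tip far (400, 380) near (267, 268)
shoulder far (397, 332) near (262, 219)
crownbot far (389, 230) near (251, 116)
crowntop far (388, 205) near (248, 91)
crown end top far (410, 224) tab top (310, 74)
hole far (408, 418) near (275, 306)
hole far (400, 409) near (267, 297)
ball (138, 467) (144, 472)
gray col profile u=258..264, v 294..306
[[117 118 125 133 136 134 129 133 166 204 216 197]
 [132 149 148 139 136 134 127 121 132 167 208 223]
 [173 200 192 159 137 133 124 117 119 145 195 228]
 [220 234 226 182 139 121 117 115 120 156 211 235]
 [237 241 232 190 135 112 109 113 132 181 226 239]
 [241 242 233 191 132 111 109 115 150 208 235 241]
 [241 241 233 192 136 115 113 120 162 219 238 241]
 [241 241 233 193 139 115 114 132 179 225 239 241]
 [241 240 231 190 138 114 117 152 207 234 239 241]
 [241 239 230 196 148 123 133 174 224 238 240 241]
 [240 239 235 218 185 166 177 209 231 238 240 240]
 [240 240 238 233 225 222 226 234 238 240 239 236]
 [240 240 239 238 237 236 238 240 241 239 235 222]
 [240 241 240 239 239 239 239 240 239 234 220 182]]
```

Projection agrees: leg tip predicted (400,380) and hole about (405,417), collinear with the dark run seen. Alignment is within about 2 mm, so lower gently and feel.

Request:
move_arm(
  plan=[0, 0, 0, 0.001, 0, 0.008, 0, 0, 0, 0, 0.001, 0, 0.014, 0, 0, 0, 0, 0.001, 0, 0.018, 0, 0, 0, 0, 0.001, 0, 0.021, 0, 0, 0, 0, 0.001, 0, 0.024, 0, 0, 0, 0, 0.001, 0, 0.024, 0],
)

```text
clock: 48.62
position: [0.6011, -0.1349, 0.3165]
ee_rot: [1.0, 0.0, -0.0, -0.0]
ft_force: [0.0, -1.0, -1.9]
grip_width: 0.128
grasp_force: 59.4
```

Request:
move_arm(
  plan=[0, 0, 0, 0, 0, 0.004, 0, 0, 0, 0, 0, 0, 0.008, 0, 0, 0, 0, 0, 0, 0.012, 0, 0, 0, 0, 0, 0, 0.015, 0, 0, 0, 0, 0, 0, 0.018, 0, 0, 0, 0, 0, 0, 0.018, 0],
)

```text
clock: 49.38
position: [0.6011, -0.1349, 0.2985]
ee_rot: [1.0, 0.0, -0.0, -0.0]
ft_force: [0.6, -0.1, -2.1]
grip_width: 0.126
grasp_force: 59.6
```

Request:
move_arm(
  plan=[0, 0, 0, 0, 0, 0.001, 0, 0, 0, 0, 0, 0, 0.002, 0, 0, 0, 0, 0, 0, 0.003, 0, 0, 0, 0, 0, 0, 0.003, 0],
)

```text
clock: 49.88
position: [0.6012, -0.1355, 0.298]
ee_rot: [1.0, -0.0, 0.001, -0.001]
ft_force: [-8.0, 3.2, 20.0]
grip_width: 0.131
grasp_force: 62.7
```

Shoulders are seated (20 N up). Release and withdraw upward, then check.

Request:
move_arm(
  plan=[0, 0, 0, 0, 0, 0.001, 0, 0, 0, 0, 0, 0, 0.001, 0.03, 0, 0, 0, 0, 0, 0.001, 0.04, 0, 0, 0, 0, 0, 0.001, 0.04, 0, 0, 0, 0, 0, 0.0, 0.04, 0, 0, 0, 0, 0, -0.05, 0.04, 0, 0, 0, 0, 0, -0.1, 0.04, 0, 0, 0, -0.06, 0, -0.11, 0.04, 0, 0, 0, -0.12, 0.0, -0.11, 0.04, 0, 0, 0, -0.16, -0.06, -0.11, 0.04, 0, 0, 0, -0.16, -0.1, -0.11, 0.04, 0, 0, 0, -0.16, -0.1, -0.11, 0.04],
)

```text
clock: 51.38
position: [0.4403, -0.0337, 0.4061]
ee_rot: [1.0, 0.001, 0.001, -0.002]
ft_force: [0.3, 0.8, -0.7]
grip_width: 0.469
grasp_force: 0.0
```

Run:
```python
from h import *
st();p=manip.camera('scene');q=manip.camera('top')
for c in(p,q):
    for l in('keeper','bracket','lever_ball','slide_knob','bar1'):print(l,find(c,l))
B=cv2.resize(p['color'][180:330,200:400],(800,600),interpolation=cv2.INTER_CUBIC)
cv2.imwrite('pics/c12.png',B[:,:,::-1])
```

```text
t 51.375 pos [ 0.4403 -0.0337  0.4061] tx [1.    0.002 0.003] ty [ 0.002 -1.    -0.004] j [-1.15 -0.27  0.99  1.95  0.23  1.34 -1.8 ] F [ 0.3  0.8 -0.7] w 40.0 gf 0.0
keeper [(0.67, [0.5965, -0.136, 0.0257])]
bracket [(0.56, [0.6044, -0.1382, 0.0517]), (0.52, [0.6787, -0.4153, -0.0054]), (0.36, [0.6882, 0.3869, 0.0002])]
lever_ball [(0.58, [0.597, -0.2033, 0.09]), (0.39, [0.6764, -0.4161, -0.0037])]
slide_knob [(0.81, [0.5943, 0.2636, 0.112]), (0.53, [0.5718, 0.1574, 0.0577])]
bar1 [(0.74, [0.6327, 0.5721, 0.008]), (0.7, [0.4147, 0.5, 0.0091]), (0.61, [0.5769, 0.0926, 0.0549]), (0.59, [0.575, 0.1541, 0.0578]), (0.55, [0.5766, -0.0243, 0.0621]), (0.5, [0.2926, 0.3691, 0.0113]), (0.46, [0.5707, 0.0351, 0.0542])]
keeper []
bracket [(0.79, [0.5968, -0.1354, 0.053]), (0.19, [0.5766, 0.0935, 0.0558])]
lever_ball []
slide_knob [(0.71, [0.5987, 0.261, 0.1132])]
bar1 [(0.76, [0.2917, 0.3742, 0.0053]), (0.69, [0.6347, 0.5784, 0.0093]), (0.67, [0.5724, 0.1555, 0.0565]), (0.63, [0.5781, 0.0942, 0.055]), (0.57, [0.4199, 0.5027, 0.0071]), (0.56, [0.5733, 0.0358, 0.0572])]
```

View pics/c12.png

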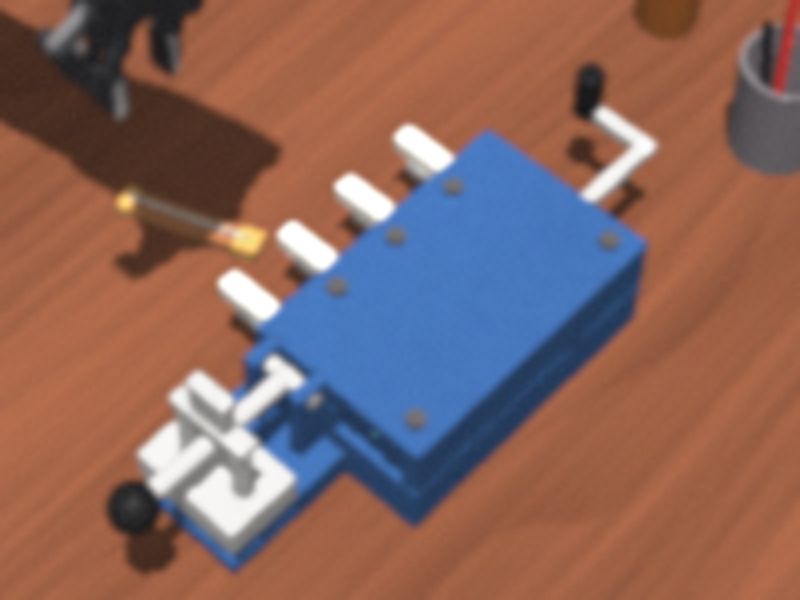

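The picture shows the keeper upright over the lever, shoulders on the plate (240,480). The ball is down at (133,507), all four bars are home, the knob is out at (590,90), and the gripper is clear.

```bash
python3 -c "
from workcell import manip
print(manip.hand_in())"
```

```text
the job is handed in; nothing more can be done
None
```

The job is handed in: slide out at its stop, all four bars home in their collets, lever fully down and keeper seated over it, and no bystander was touched; hand-in returned no verdict.

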